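# Clamp the recipe tablet in its cooking stand

### The arm

A 7-joint arm with a two-finger parallel gripper is mounted at the origin on a cart in front of the work surface, level with it; the furniture and walls round the work are solid. World frame = base frame: x ahead of the robot, y to its left, z up, the work surface at z = 0. Lengths are in m, angles in rad, forces in N, time in s.
With the tool pointing down it reaches from about 0.425 to 0.975 m from the base axis. Payload 16.7 kg.
Tool frame: the origin (TCP) lies on the centre line of the jaws, within the pads' length; the fingertips stand 14 mm ahead of it and the grasp point (between the pads) lies 5 mm behind it (env.tcp_to_tips is the distance from the TCP to the fingertips, in m); z points along the fingers, y is the direction in which the jaws open and shut (so a half turn about z gives the same grasp; the last joint's range is limited). The gripper opens to 85 mm and grips with 20 to 120 N. Pads are 22 mm wide; open, the fingers measure 114 mm over their backs; the gripper's body (76 mm by 85 mm) begins 54 mm behind the grasp point. The pads swing forward as they close: fully open they stand 13 mm farther back than shut.
Start: joints at [1.065, 0.426, 0.074, 1.606, -0.034, 1.111, -0.067], TCP at [0.235, -0.633, 0.245] pointing down, gripper open.
Joint ranges: [-2.85, 2.85], [-0.5, 2.14], [-1.23, 1.37], [0.21, 2.46], [-1.02, 4.16], [0.16, 2.05], [-2.73, 2.73]. Speed limits (rad/s): [1.89, 1.89, 2.39, 2.39, 3.01, 3.01, 3.01].

### API

Orientations are given as a 3x3 rotation matrix whose columns are the frame's x, y, z axes.
In Python, from plant import monitor, imaging, workorder, env gives the robot as it stands.
- The arm moves only by the shell command python3 -m handwheel 'ROWS' [OPENING] [FORCE]. ROWS is JSON, a list that holds one entry, the list of rows, each a list of 4 numbers: the shift along the tool's x, y, z in cm, then the turn about the tool's z in rad. In form: [[[tx, ty, tz, spin], ...]]. A call has 1 to 8 rows; each row shifts and turns the commanded pose from where the row before left it, along the tool's axes as they then stand; what a row does not reach is not made up. A row lasts 1/10 s, in which the tool goes at most 50 mm and 8.59 degrees, less where a joint would pass 70% of its speed; a pose out of reach is approached as far as the arm can. A call with a gripper value outside its range is refused whole. OPENING is the opening, from 0 (shut) to 1 (fully open), set as the call begins (- or left out, the last holds). The fingers move at their own pace and stop on an object; FORCE is the grip in N (left out, the last holds). Time passes only in rows, so rows that do not move let the fingers close. It gives the time, the measured TCP pose, the force and the opening at its end, in the units of the state.
- monitor.get_state(): the state, without advancing time (a new reading comes with each control period).
- imaging.grab_frame(name): name is "scene" or "top" or "wrist"; returns the picture (400x640x3 uint8, red, green, blue); there is no depth.
- imaging.camera_info(name): a dict with "mtx" (3x3 intrinsics, pixels), "distortion" ([k1, k2, p1, p2, k3] as OpenCV has them; the pictures are not rectified), "rvec" (rotation vector, rad) and "tvec" (3), from world to camera coordinates, as OpenCV has them; the wrist camera has in their place "mount" (4x4, takes a point from camera to tool coordinates, whose origin is the TCP and whose axes are the flange's). Camera axes: x right, y down, z forward; pixel columns grow to the right and rows downward; lengths in m; the calibration is good to about 2 mm. A picture is of the moment at which its call begins: read the wrist's pose just before it. camera_info takes no time and is no camera call.
- workorder.hand_in(): hands the job in, once; it reports no verdict.
The state is a dict: "t": time; "joints": joint angles; "joint_velocities": joint speeds; "effort": joint torques, N m; "tool_pos": TCP position; "orientation": TCP orientation; "ft_force": force on the tool from outside, world axes, zero at the start; "moment": the same for the moment, N m; "grip_width": finger opening in m.
Only numpy, scipy, OpenCV 4.12 (cv2) and the standard library are available. Lean on these libraries where they do the work, as an engineer would, in place of code of your own. Each camera call takes 0.05 s, during which the arm holds its last target.

### The job

Lift the recipe tablet out of its wooden dock, set its lower edge down on the ledge of the tablet stand with the screen towards the cook, and lean it back under the clamp until its back rests against the backrest, centred. Then let go of it and turn the black knob clockwise until the clamp's pad meets the tablet's top edge, and snug it about a quarter turn more without forcing it. Set the tablet down rather than drop it, and leave the egg box, pepper mill and jam jar where they are.

Things in the scene. Friction and masses are not known exactly. Their poses are not given: they have to be found in the camera images.
- tablet_center (a point): Centre of the loose tablet: a grey slab 200 mm wide (its y), 130 mm high (its z, up), 10 mm thick (its x), about 0.3 kg, lit screen on its -x face. It starts upright in the dock with its long side level and the screen to the robot. Pinch it across its thickness by the top edge, near the middle of its width.
- tablet_screen (a point): Middle of the tablet's screen face, 5 mm from its centre on the -x side; shows which way it faces.
- tablet: The same tablet; this origin is the middle of its lower edge (65 mm below its centre), same axes.
- dock_slot (a point): Middle of the slot floor of the pale wooden dock (fixed, 80 x 130 mm, 35 mm high). The slot runs along the dock's y, is open at both ends, 12 mm wide and 25 mm deep (floor 10 mm above the worktop); the tablet stands in it, up to 20 mm off the middle along y.
- rest: Backrest of the pale wooden tablet stand (fixed). Origin: middle of the corner line where ledge and front face of the backrest meet, 28 mm above the worktop. z runs up the backrest, which leans back 20 degrees; y runs to the left along the ledge; -x points out to the cook. Panel 216 wide, 75 high, 8 thick (x 0 to 8): the tablet's upper 55 mm stay free behind. Seated tablet centre: x -5, y 0, z 65 mm.
- ledge_lip (a point): Middle of the top of the lip along the front of the stand's ledge, at x = -20, z = +8 mm of the rest, same axes. The ledge is square to the backrest; the lip is 6 mm thick, so the channel between lip and backrest is 17 mm wide and 8 mm deep. Ledge and lip are 216 mm wide.
- stand: The stand's wooden base, 165 x 236 mm, top 14 mm above the worktop; origin at the middle of its underside, yaw as the rest's, which stands on it (rest origin 35 mm nearer the cook than this one).
- clamp_jaw: The clamp's light metal jaw, 30 mm wide. It slides on a black steel column 24 mm wide that stands behind the tablet's plane at y = -78 mm of the rest, 200 mm high; bracket, jaw and knob overhang the channel at y = -60 to -96 mm, forward to x = -23 mm, above z = 130 mm. So the tablet comes down upright in front of them and is then leaned back under the pad.
- pad_face (a point): Middle of the lower face of the clamp's rubber pad (22 mm across), on the line x -5, y -78 mm of the rest, same axes; it moves along the rest's z. At knob 0 it is at z = 142 mm; a clockwise turn lowers it 16 mm. It starts 5 to 8 mm above where a seated tablet's top edge will be (z = 130 mm).
- clamp_pad: The same pad and origin. It is sprung in the jaw: it stops where it meets the tablet, pressing with 2 N at first touch and 1.2 N more per mm that the jaw goes on. A quarter turn (4 mm) past the touch is snug, about 7 N; at 7 mm it is bottomed, and more is forcing it.
- knob_center (a point): Middle of the ribbed black round knob on top of the clamp, 36 mm across, 28 mm high, at x -5, y -78, z 221 mm of the rest; its axis is the rest's z. It turns in place, neither rising nor sinking; the bracket is 10 mm below it. It needs 0.06 N m, 0.1 when snug, and stays where it is left. Grip its sides from above along its axis and turn it in several bites.
- clamp_knob (a joint): Knob angle in rad, growing clockwise as seen from above (tightening, pad down); 0 is fully open, 8.2 the end of the thread.
- egg_box (a point): Centre of a loose orange egg box, 106 x 156 x 80 mm: a bystander.
- pepper_mill (a point): Centre of a loose brown pepper mill, 58 mm across, 150 mm tall: a bystander.
- jam_jar (a point): Centre of a loose jam jar with a yellow lid, 71 mm across, 110 mm tall: a bystander.
Mind the look-alikes: they are no part of the job. What is meant by the part that bears dock_slot is not turquoise, and is the larger of those in its own colour.

How it is judged:
By the outcome, as a careful person would: the job done as asked, in the order asked, and still so for the second after the job is handed in, with the robot touching nothing.
It also fails if it takes over 72 s, if anything falls off the work surface, if the arm or the gripper's body presses on something with over 40 N, if the wrist force passes 120 N, or if a joint passes its speed limit or range.

## Working session

There is one attempt and no reset: what is moved stays moved. The work goes in short steps, Python scripts to look and compute and a shell command to move; the robot and the scene stay as the last step left them, time stands still between calls to the robot, and variables do not carry over. Pictures are saved under pics/ and viewed, and the job is handed in when it is done.

```bash
ls; mkdir -p pics; python3 - <<'E'
from plant import monitor, imaging, workorder, env
import cv2, numpy as np
np.set_printoptions(precision=4,suppress=True)
for n in ("scene","top","wrist"):
    im=imaging.grab_frame(n); cv2.imwrite(f"pics/a_{n}.png",im[:,:,::-1])
    print(n,imaging.camera_info(n))
s=monitor.get_state(); print(s); print(env.tcp_to_tips)
E
```

```text
pics
scene {'mtx': array([[382.9934,   0.    , 322.6515],
       [  0.    , 382.9934, 197.8518],
       [  0.    ,   0.    ,   1.    ]]), 'distortion': array([-0.0541,  0.    ,  0.    ,  0.    ,  0.    ]), 'rvec': array([ 2.3249, -1.3613,  0.3352]), 'tvec': array([-0.3653,  0.5152,  0.91  ])}
top {'mtx': array([[402.6485,   0.    , 319.2812],
       [  0.    , 402.6485, 201.854 ],
       [  0.    ,   0.    ,   1.    ]]), 'distortion': array([-0.0988,  0.    ,  0.    ,  0.    ,  0.    ]), 'rvec': array([ 2.1439, -2.1102,  0.1716]), 'tvec': array([-0.0804,  0.6113,  1.3498])}
wrist {'mtx': array([[292.268,   0.   , 325.346],
       [  0.   , 292.268, 202.571],
       [  0.   ,   0.   ,   1.   ]]), 'distortion': array([-0.0298,  0.    ,  0.    ,  0.    ,  0.    ]), 'mount': array([[-0.0005, -0.9579, -0.2872,  0.0733],
       [ 1.    , -0.0002, -0.0009, -0.0001],
       [ 0.0008, -0.2872,  0.9579, -0.1295],
       [ 0.    ,  0.    ,  0.    ,  1.    ]])}
{'t': 0.15, 'joints': array([ 1.0655,  0.4266,  0.0738,  1.6065, -0.0341,  1.1108, -0.0671]), 'joint_velocities': array([ 0.0002, -0.002 ,  0.0016, -0.0025,  0.001 , -0.001 ,  0.0007]), 'effort': array([  0.004 , -95.0308,   3.7629, -46.3759,   0.0192,   0.0077,
         0.    ]), 'tool_pos': array([ 0.235 , -0.6325,  0.2448]), 'orientation': array([[ 0.9374,  0.3483, -0.0004],
       [ 0.3483, -0.9374,  0.0009],
       [-0.0001, -0.001 , -1.    ]]), 'ft_force': array([ 0.0081,  0.1022, -0.1314]), 'moment': array([ 0.0208, -0.0465,  0.0244]), 'grip_width': 0.08541102517445928}
0.014
```

View pics/a_scene.png

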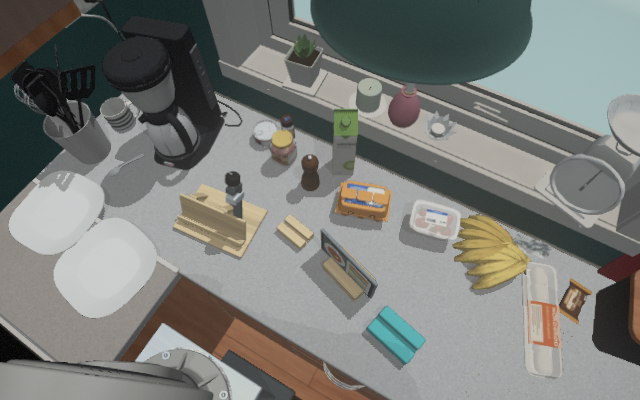

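View pics/a_top.png

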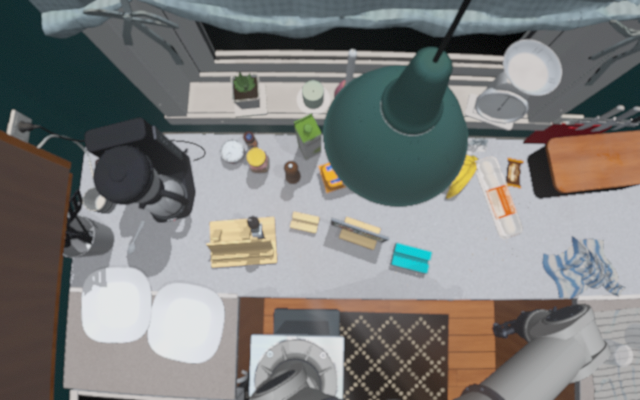

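View pics/a_wrist.png

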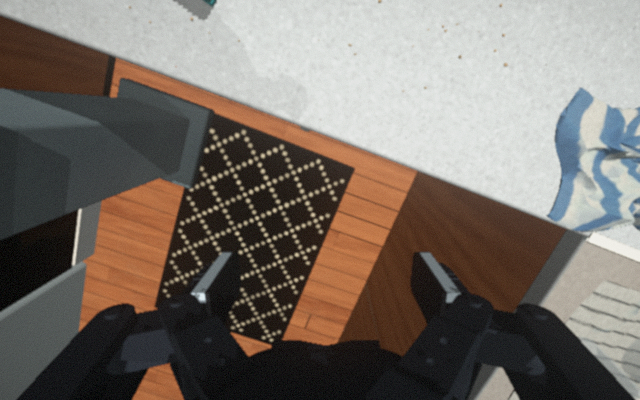

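Candidates for the dock (scene view): pale block with the tablet at (348,270), small pale slotted block at (295,232), and turquoise slotted block at (396,335). The part meant isn't turquoise and is the larger of the pale ones, so it should be the one at (348,270) holding the tablet. I'll confirm that in a crop.

```bash
cat > h.py <<'E'
import numpy as np, cv2
from plant import monitor, imaging, workorder, env
np.set_printoptions(precision=4,suppress=True)
def cam(n, st=None):
    c=imaging.camera_info(n); K=c['mtx']; D=np.array(c['distortion'])
    if n=='wrist':
        M=np.array(c['mount']); T=np.eye(4); T[:3,:3]=st['orientation']; T[:3,3]=st['tool_pos']
        W=T@M; R=W[:3,:3].T; t=-R@W[:3,3]
    else:
        R=cv2.Rodrigues(np.array(c['rvec']))[0]; t=np.array(c['tvec'])
    return K,D,R,t
def ray(C,p):
    K,D,R,t=C; u=cv2.undistortPoints(np.array([[p]],float),K,D)[0,0]
    return -R.T@t, R.T@np.array([u[0],u[1],1.])
def onz(C,p,z):
    o,d=ray(C,p); return o+d*(z-o[2])/d[2]
def proj(C,P):
    K,D,R,t=C; return cv2.projectPoints(np.atleast_2d(np.array(P,float)),cv2.Rodrigues(R)[0],t,K,D)[0][:,0]
def tri(obs):
    A=np.zeros((3,3));b=np.zeros(3)
    for C,p in obs:
        o,d=ray(C,p); d=d/np.linalg.norm(d); Q=np.eye(3)-np.outer(d,d); A+=Q;b+=Q@o
    X=np.linalg.solve(A,b); return X,[np.linalg.norm(proj(C,X)[0]-p) for C,p in obs]
def crop(im,x0,y0,x1,y1,f,name):
    cv2.imwrite('pics/'+name,cv2.resize(im[y0:y1,x0:x1],None,fx=f,fy=f,interpolation=cv2.INTER_CUBIC))
E
python3 - <<'E'
from h import *
a=cv2.imread('pics/a_scene.png'); b=cv2.imread('pics/a_top.png')
crop(a,260,200,440,370,4,'c_dock.png'); crop(a,160,150,290,265,5,'c_stand.png'); 
crop(b,190,190,450,290,3,'c_top.png')
S=cam('scene');T=cam('top')
for n,p in dict(dock=(348,285),small=(295,232),turq=(396,335),stand=(220,225)).items(): print(n,onz(S,p,0.02))
for n,p in dict(dock=(359,235),small=(305,223),turq=(411,258),stand=(243,243)).items(): print(n,onz(T,p,0.02))
print('camS',ray(S,(320,200))[0],'T',ray(T,(320,200))[0])
E
```

```text
dock [ 0.4785 -0.2287  0.02  ]
small [ 0.5415 -0.0225  0.02  ]
turq [ 0.4229 -0.3968  0.02  ]
stand [0.4524 0.1815 0.02  ]
dock [ 0.502  -0.2119  0.02  ]
small [ 0.5415 -0.0211  0.02  ]
turq [ 0.4237 -0.3943  0.02  ]
stand [0.467  0.1959 0.02  ]
camS [ 0.2029 -0.3116  1.0435] T [ 0.3736 -0.0872  1.4335]
```

View pics/c_dock.png

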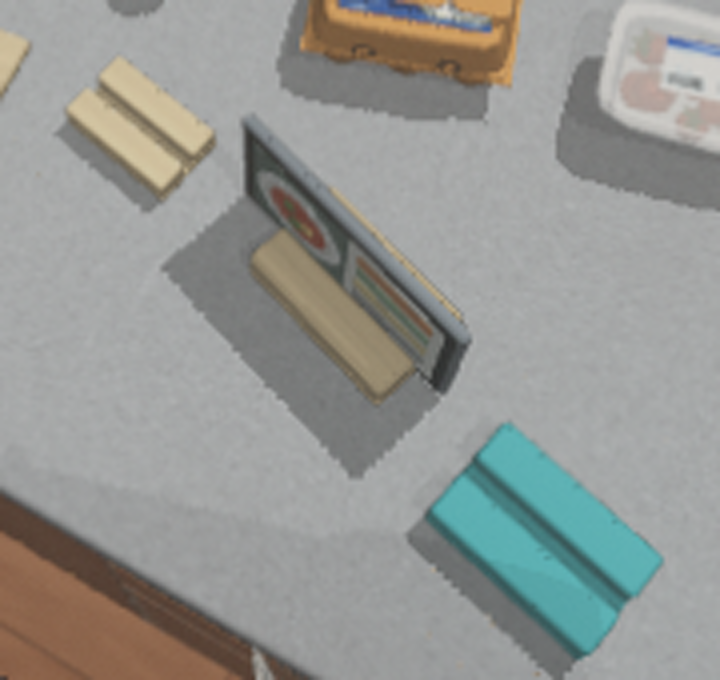

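View pics/c_stand.png

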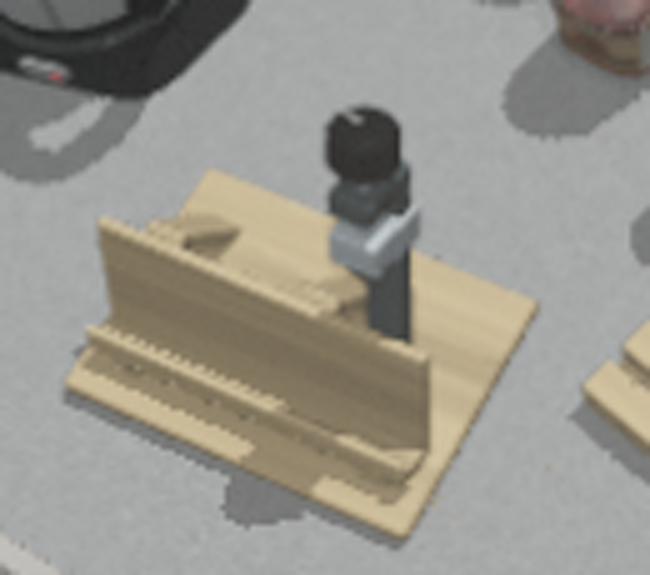

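View pics/c_top.png

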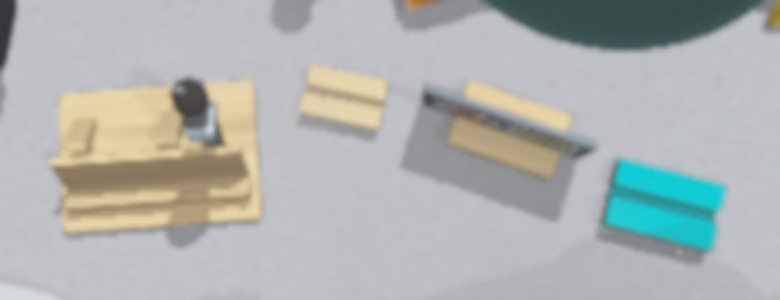

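The crop confirms it: the tablet, screen to the robot, stands in the larger pale dock. The small pale block and the turquoise one are look-alikes. Next I'll measure the tablet's top edge, the stand base and the knob.

```bash
python3 - <<'E'
from h import *
S=cam('scene');T=cam('top')
def c(p,x0,y0,f): return (x0+(p[0]+.5)/f-.5, y0+(p[1]+.5)/f-.5)
L=[(S,c((250,118),260,200,4)),(T,c((427,91),190,190,3))]
R=[(S,c((465,335),260,200,4)),(T,c((592,148),190,190,3))]
for n,o in (('L',L),('R',R)): 
    print(n,tri(o),onz(*o[0],.14),onz(*o[1],.14))
k=[(S,c((364,132),160,150,5)),(T,c((190,92),190,190,3))]
print('knobtop',tri(k))
for z,pts in ((.014,[(212,170),(538,303),(402,538),(68,383)]),):
    P=np.array([onz(S,c(p,160,150,5),z)[:2] for p in pts]); print('base',P,P.mean(0))
    print(np.linalg.norm(np.diff(P,axis=0),axis=1), np.degrees(np.arctan2(*(P[0]-P[1])[::-1])),np.degrees(np.arctan2(*(P[3]-P[2])[::-1])))
P=np.array([onz(T,c(p,190,190,3),.014)[:2] for p in [(60,95),(252,82),(260,216),(66,232)]]);print('baseT',P,P.mean(0))
E
```

```text
L (array([ 0.5379, -0.1145,  0.1505]), [np.float64(0.4644518317068387), np.float64(0.36682914906215197)]) [ 0.5427 -0.113   0.14  ] [ 0.5384 -0.1139  0.14  ]
R (array([ 0.4808, -0.2933,  0.1402]), [np.float64(0.9249133025313389), np.float64(0.6879819900101639)]) [ 0.4823 -0.295   0.14  ] [ 0.4794 -0.2915  0.14  ]
knobtop (array([0.5194, 0.1243, 0.2458]), [np.float64(0.4009370843494762), np.float64(0.3261747355402328)])
base [[0.5408 0.3194]
 [0.5633 0.089 ]
 [0.401  0.0749]
 [0.3818 0.3043]] [0.4717 0.1969]
[0.2315 0.1628 0.2302] 95.57140549294856 94.78831251667923
baseT [[0.5424 0.3214]
 [0.5619 0.0914]
 [0.4043 0.0766]
 [0.3806 0.3049]] [0.4723 0.1986]
```

```bash
cat > go.py <<'E'
import sys
from h import *
# usage: go.py x y z toolx_angle_deg -> delta in tool axes (cm) if translated before spin
s=monitor.get_state(); R=s['orientation'];p=s['tool_pos']
t=np.array([float(v) for v in sys.argv[1:4]]); a=np.degrees(np.arctan2(R[1,0],R[0,0])); 
d=(float(sys.argv[4])-a+180)%360-180
print('t',s['t'],'pos',p,'ang',a,'joints',s['joints'])
print('delta cm tool',R.T@(t-p)*100,'spin rad',-np.radians(d),'F',s['ft_force'],'M',s['moment'],'w',s['grip_width'])
E
python3 - <<'E'
from h import *
S=cam('scene');T=cam('top')
print(tri([(S,(420,20)),(T,(397,135))]))
E
python3 go.py 0.50 -0.22 0.32 72
```

```text
(array([ 0.6168, -0.2152,  0.7411]), [np.float64(1.8866476619343844), np.float64(1.2447636768357826)])
t 0.15 pos [ 0.235  -0.6325  0.2448] ang 20.38377795661325 joints [ 1.0655  0.4266  0.0738  1.6065 -0.0341  1.1108 -0.0671]
delta cm tool [ 39.2078 -29.4392  -7.4967] spin rad -0.9008730220975744 F [ 0.0081  0.1022 -0.1314] M [ 0.0208 -0.0465  0.0244] w 0.08541102517445928
```

```bash
python3 -m handwheel '[[[3,-2.3,-0.5,0],[3,-2.3,-0.5,0],[3,-2.3,-0.5,0],[3,-2.3,-0.5,0],[3,-2.3,-0.5,0],[3,-2.3,-0.5,0],[3,-2.3,-0.5,0],[3,-2.3,-0.5,0]]]' ; python3 go.py 0.50 -0.22 0.30 72
```

```text
t: 0.95
tool_pos: [0.3965, -0.3752, 0.2855]
orientation: [[0.937, 0.348, -0.0], [0.348, -0.937, 0.0], [-0.0, -0.0, -1.0]]
ft_force: [0.6, -0.9, -0.1]
grip_width: 0.0858
t 0.95 pos [ 0.3965 -0.3752  0.2855] ang 20.383362437695542 joints [ 0.6979  0.1829 -0.0664  1.8454  0.0135  1.1139 -0.5884]
delta cm tool [ 15.1069 -10.9411  -1.4541] spin rad -0.9008802742707923 F [ 0.5746 -0.8543 -0.116 ] M [-0.0431 -0.0098 -0.0286] w 0.08575805529313835
```

```bash
python3 -m handwheel '[[[3.8,-2.7,-0.4,0],[3.8,-2.7,-0.4,0],[3.8,-2.7,-0.4,0],[3.7,-2.8,-0.2,-0.14],[0,0,0,-0.14],[0,0,0,-0.14],[0,0,0,-0.14],[0,0,0,-0.14]]]' >/dev/null;python3 -m handwheel '[[[0,0,0,-0.14],[0,0,0,-0.06],[0,0,0,0]]]' >/dev/null;  python3 go.py 0.50 -0.22 0.30 72
python3 - <<'E'
from h import *
import pickle
s=monitor.get_state(); im=imaging.grab_frame('wrist'); cv2.imwrite('pics/b_wrist.png',im[:,:,::-1]); pickle.dump(s,open('b.pkl','wb'))
C=cam('wrist',s); print(proj(C,[[.5379,-.1145,.14],[.4808,-.2933,.14]]))
E
```

```text
t 2.05 pos [ 0.4994 -0.2219  0.2991] ang 72.00372252928668 joints [ 0.5518  0.1859 -0.2872  1.8154  0.0573  1.1487 -0.0683]
delta cm tool [ 0.1988 -0.0024 -0.0855] spin rad 6.497039255442063e-05 F [ 0.2589  0.379  -0.2182] M [-0.0386 -0.0168 -0.0735] w 0.08540753988762939
[[329.2481  69.1305]
 [329.549  255.8465]]
```

View pics/b_wrist.png

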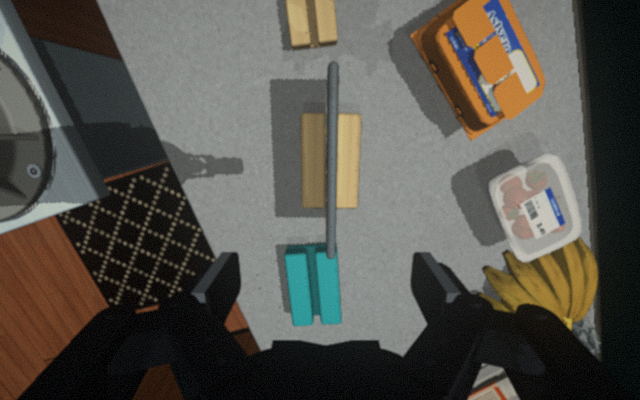

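```bash
python3 - <<'E'
from h import *
im=cv2.imread('pics/b_wrist.png'); crop(im,280,50,400,270,3,'b_c.png')
E
```

```text
(no output)
```

View pics/b_c.png

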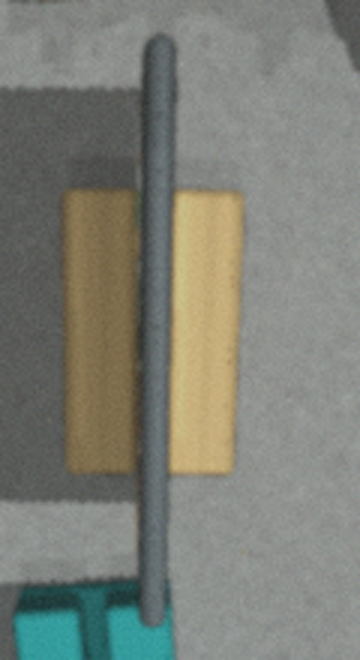

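```bash
python3 - <<'E'
from h import *
import pickle
s=pickle.load(open('b.pkl','rb'));C=cam('wrist',s)
c=lambda p:(280+(p[0]+.5)/3-.5,50+(p[1]+.5)/3-.5)
A=onz(C,c((161,36)),.139);B=onz(C,c((152,625)),.139)
print(A,B,np.linalg.norm(A-B),(A+B)/2,np.degrees(np.arctan2(*(A-B)[1::-1])))
D=np.array([onz(C,c(p),.035) for p in [(66,192),(244,192),(234,472),(68,472)]]);print(D,D.mean(0))
for i in range(4): print(np.linalg.norm(D[i]-D[i-1]),end=' ')
print(np.degrees(np.arctan2(*(D[0]-D[3])[1::-1])),np.degrees(np.arctan2(*(D[1]-D[2])[1::-1])))
E
python3 go.py 0.5105 -0.205 0.13 72
```

```text
[ 0.5434 -0.1095  0.139 ] [ 0.4807 -0.2965  0.139 ] 0.1972801740217686 [ 0.512 -0.203  0.139] 71.45493172581773
[[ 0.4933 -0.1404  0.035 ]
 [ 0.5662 -0.1641  0.035 ]
 [ 0.5267 -0.2842  0.035 ]
 [ 0.4524 -0.2601  0.035 ]] [ 0.5097 -0.2122  0.035 ]
0.1264530297308881 0.07667638815542123 0.1264170354577132 0.0781520302075289 71.11327593465333 71.78186046710269
t 2.1 pos [ 0.4994 -0.2219  0.2992] ang 71.84715738448077 joints [ 0.5515  0.1858 -0.2868  1.8154  0.0572  1.1487 -0.0709]
delta cm tool [ 1.9513  0.5314 16.9188] spin rad -0.0026676068781704074 F [-0.3596  0.251   0.2658] M [ 0.0207 -0.0238 -0.0041] w 0.08532039241961854
```

```bash
python3 go.py 0.512 -0.203 0.127 71.5
python3 -m handwheel '[[[2.2,0.6,1.2,0.006],[0,0,4,0],[0,0,4,0],[0,0,4,0],[0,0,4,0],[0,0,0,0]]]' >/dev/null;  python3 go.py 0.512 -0.203 0.127 71.5
python3 - <<'E'
from h import *
im=imaging.grab_frame('wrist'); cv2.imwrite('pics/c_wrist.png',im[:,:,::-1])
E
```

```text
t 2.1 pos [ 0.4994 -0.2219  0.2992] ang 71.84715738448077 joints [ 0.5515  0.1858 -0.2868  1.8154  0.0572  1.1487 -0.0709]
delta cm tool [ 2.1881  0.6118 17.2188] spin rad 0.00605903938180124 F [-0.3596  0.251   0.2658] M [ 0.0207 -0.0238 -0.0041] w 0.08532039241961854
t 2.7 pos [ 0.5093 -0.2019  0.123 ] ang 71.5131180723375 joints [ 0.4932  0.3852 -0.2832  1.9805  0.1452  0.8027 -0.1949]
delta cm tool [-0.0241  0.2854 -0.3982] spin rad 0.000228953553804256 F [ 0.4322 -0.0725  0.7512] M [ 0.0337  0.0103 -0.0291] w 0.0857778322111412
```

View pics/c_wrist.png

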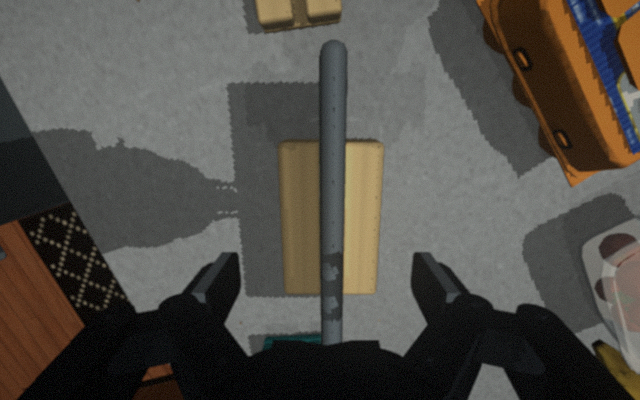

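```bash
python3 -m handwheel '[[[0,0.28,-0.3,0],[0,0,0,0],[0,0,0,0]]]'; python3 -m handwheel '[[[0,0,0,0],[0,0,0,0],[0,0,0,0],[0,0,0,0],[0,0,0,0],[0,0,0,0]]]' 0 40;  python3 go.py 0.512 -0.203 0.127 71.5
```

```text
t: 3.05
tool_pos: [0.5158, -0.2041, 0.1323]
orientation: [[0.316, 0.949, 0.003], [0.949, -0.316, -0.001], [-0.0, 0.003, -1.0]]
ft_force: [-0.4, -0.2, 0.0]
grip_width: 0.0856
t: 3.65
tool_pos: [0.5143, -0.2036, 0.1304]
orientation: [[0.316, 0.949, -0.001], [0.949, -0.316, 0.0], [-0.0, -0.001, -1.0]]
ft_force: [-4.0, 1.4, 7.2]
grip_width: 0.0093
t 3.65 pos [ 0.5143 -0.2036  0.1304] ang 71.60205570158034 joints [ 0.4941  0.3795 -0.2843  1.9686  0.1434  0.8136 -0.191 ]
delta cm tool [-0.0207 -0.2399  0.339 ] spin rad 0.0017812080130099699 F [-4.0001  1.4026  7.2338] M [ 0.5008  1.2261 -0.0253] w 0.009309285268084314
```

```bash
python3 -m handwheel '[[[0,0,-1,0],[0,0,-2,0],[0,0,-3,0],[0,0,-4,0],[0,0,-4,0],[0,0,-3,0],[0,0,0,0]]]';  python3 go.py 0.44 0.03 0.30 95.2
python3 - <<'E'
from h import *
im=imaging.grab_frame('wrist'); cv2.imwrite('pics/d_wrist.png',im[:,:,::-1])
E
```

```text
t: 4.35
tool_pos: [0.5163, -0.204, 0.3051]
orientation: [[0.316, 0.949, 0.006], [0.949, -0.316, -0.002], [-0.0, 0.007, -1.0]]
ft_force: [0.6, -0.4, -3.4]
grip_width: 0.009
t 4.35 pos [ 0.5163 -0.204   0.3051] ang 71.59932671889378 joints [ 0.5235  0.1935 -0.303   1.7937  0.0635  1.1571 -0.1205]
delta cm tool [ 19.7996 -14.6317   0.4131] spin rad -0.4119094544427569 F [ 0.5662 -0.4005 -3.3717] M [-0.0024 -0.0544  0.0388] w 0.009002961388438336
```

View pics/d_wrist.png

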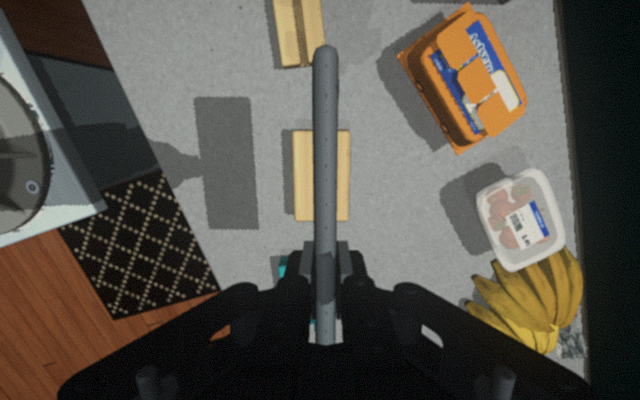

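```bash
python3 -m handwheel '[[[2.5,-2.6,0,0],[3.5,-3.5,0,0],[3.5,-3.5,0,0],[3.8,-3,0,0],[4,-1.5,0,-0.1],[2,-1,0,-0.1],[0,0,0,-0.1],[0,0,0,-0.11]]]';  python3 go.py 0.44 0.03 0.30 95.2
```

```text
t: 5.2
tool_pos: [0.4293, 0.0273, 0.2994]
orientation: [[-0.095, 0.996, -0.002], [0.996, 0.095, -0.0], [0.0, -0.002, -1.0]]
ft_force: [0.3, 0.4, -3.1]
grip_width: 0.0089
t 5.2 pos [0.4293 0.0273 0.2994] ang 95.43569642333789 joints [ 0.3084 -0.0092 -0.5097  2.0266 -0.0052  1.1246 -0.1041]
delta cm tool [ 0.1677  1.0879 -0.0651] spin rad 0.004113678622420491 F [ 0.3483  0.4483 -3.0675] M [-0.0419 -0.0085  0.0047] w 0.008912976737759195
```

```bash
python3 - <<'E'
from h import *
import pickle
s=monitor.get_state(); im=imaging.grab_frame('wrist'); cv2.imwrite('pics/e1.png',im[:,:,::-1]); pickle.dump(s,open('e1.pkl','wb'))
E
python3 -m handwheel '[[[2,0,0,0],[3.5,0,0,0],[2.5,0,0,0],[0,0,0,0],[0,0,0,0]]]'
python3 - <<'E'
from h import *
import pickle
s=monitor.get_state(); im=imaging.grab_frame('wrist'); cv2.imwrite('pics/e2.png',im[:,:,::-1]); pickle.dump(s,open('e2.pkl','wb'))
print(s['tool_pos'],s['joint_velocities'])
E
```

```text
t: 5.75
tool_pos: [0.4226, 0.1063, 0.2996]
orientation: [[-0.088, 0.996, -0.001], [0.996, 0.088, -0.0], [-0.0, -0.001, -1.0]]
ft_force: [0.2, 0.1, -3.3]
grip_width: 0.0091
[0.4226 0.1063 0.2996] [ 0.0146 -0.0036  0.0202  0.0003  0.0014  0.0007  0.0153]
```

View pics/e1.png

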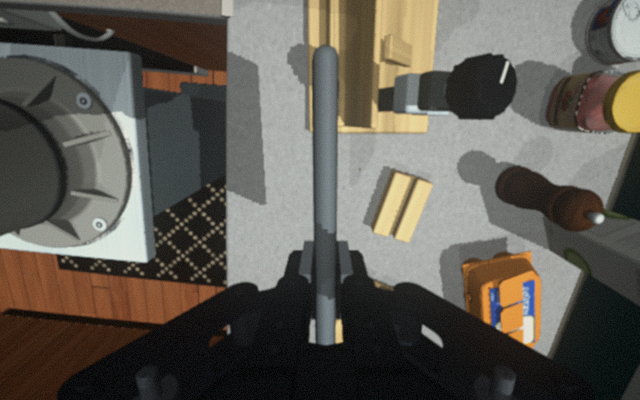

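View pics/e2.png

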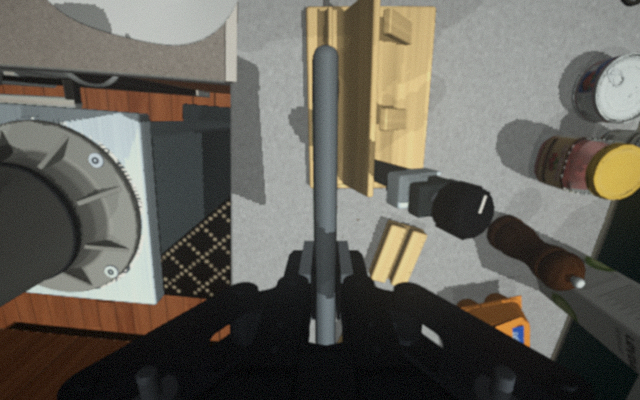

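```bash
python3 - <<'E'
from h import *
im=cv2.imread('pics/e2.png'); crop(im,295,0,445,200,4,'e2_c.png')
crop(im,380,150,510,250,5,'e2_k.png')
E
```

```text
(no output)
```

View pics/e2_c.png

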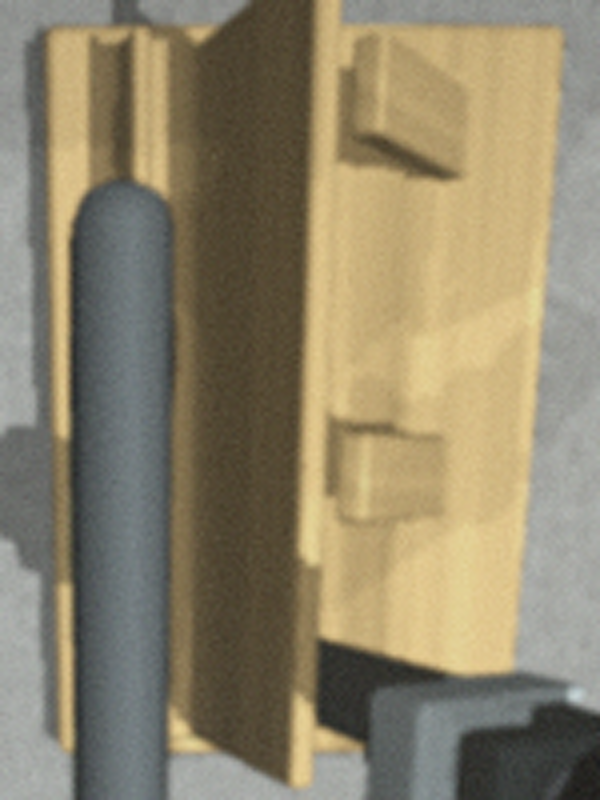

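View pics/e2_k.png

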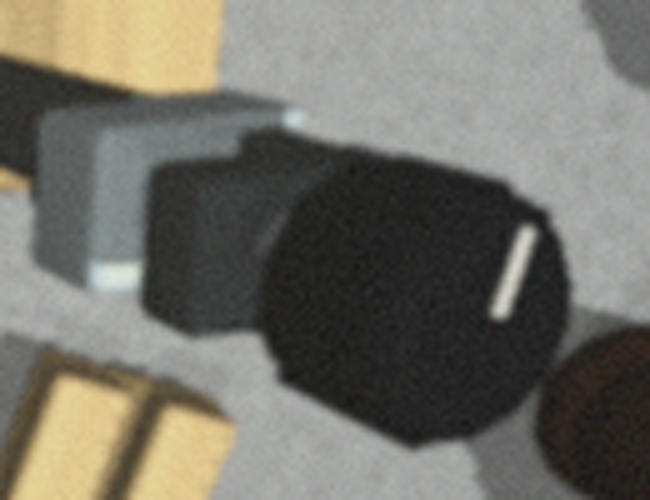

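```bash
python3 - <<'E'
from h import *
import pickle
s=pickle.load(open('e2.pkl','rb'));C=cam('wrist',s)
c=lambda p:(295+(p[0]+.5)/4-.5,0+(p[1]+.5)/4-.5)
TL,TR,BL=[onz(C,c(p),.014) for p in [(48,30),(563,30),(62,750)]]
BR=onz(C,c((512,672)),.014)
print(TL,TR,BL, np.linalg.norm(TL-TR),np.linalg.norm(TL-BL))
print('yaw y', np.degrees(np.arctan2(*(TL-BL)[1::-1])),np.degrees(np.arctan2(*(TR-BR)[1::-1])))
print('ctr',(TR+BL)/2)
ctr=((TR+BL)/2)[:2]
for yaw in (5.0,):
    y=np.radians(yaw); X=np.array([np.cos(y),np.sin(y)]);Y=np.array([-X[1],X[0]])
    for n,p,z in [('panelA',(312,100),.0985),('panelB',(304,500),.0985),('lipfrontA',(133,80),.0434),('lipfrontB',(133,150),.0434),('lipbackA',(152,100),.0414)]:
        P=onz(C,c(p),z)[:2]; print(n,P,'relative to ctr',(P-ctr)@X,(P-ctr)@Y)
for p in [(48,30),(563,30),(62,750)]:
    pass
# tablet top face edges in held pose
print('tab top', [ (onz(C,c(p),s['tool_pos'][2]+.0096)) for p in [(122,182),(72,400),(172,400)]], s['tool_pos'])
E
```

```text
[0.3808 0.3077 0.014 ] [0.5414 0.3226 0.014 ] [0.4022 0.0772 0.014 ] 0.1613471397740847 0.23149302165207142
yaw y 95.3213086888319 95.48694239652694
ctr [0.4718 0.1999 0.014 ]
panelA [0.4556 0.2717] relative to ctr -0.009924453261351218 0.07292017699007629
panelB [0.4661 0.174 ] relative to ctr -0.00796813646549471 -0.02530273897708028
lipfrontA [0.4091 0.2877] relative to ctr -0.05484525281053785 0.09290176049876732
lipfrontB [0.4108 0.2691] relative to ctr -0.05479698979417436 0.07421960594264687
lipbackA [0.4151 0.2835] relative to ctr -0.04920366513211346 0.08814858263205276
tab top [array([0.4142, 0.2043, 0.3092]), array([0.411 , 0.1846, 0.3092]), array([0.4207, 0.1855, 0.3092])] [0.4226 0.1063 0.2996]
```

```bash
python3 go.py 0.431 0.195 0.20 95.3
python3 -m handwheel '[[[2,0.3,0,0],[3,0.5,1,0],[2.5,0.5,2.5,0],[1.2,0.35,3,0],[0,0,2,0],[0,0,1,0],[0,0,0,0]]]';python3 go.py 0.431 0.195 0.165 95.3
```

```text
t 5.8 pos [0.4228 0.1057 0.2997] ang 95.00730666692871 joints [ 0.2178  0.0061 -0.6019  2.0122  0.0036  1.1256 -0.2983]
delta cm tool [8.8263 1.6097 9.9652] spin rad -0.0051084623607300685 F [-0.1565 -0.3172 -2.2907] M [-0.0444 -0.0505  0.0114] w 0.009354751970307386
t: 6.5
tool_pos: [0.4314, 0.1933, 0.2042]
orientation: [[-0.087, 0.996, -0.002], [0.996, 0.087, -0.001], [-0.001, -0.002, -1.0]]
ft_force: [0.3, -0.5, -2.6]
grip_width: 0.0094
t 6.5 pos [0.4314 0.1933 0.2042] ang 95.0075077242854 joints [ 0.0639  0.2026 -0.6864  2.0545  0.158   0.9381 -0.6192]
delta cm tool [ 0.1757 -0.0132  3.9219] spin rad -0.005104953247870956 F [ 0.32   -0.4931 -2.5947] M [ 0.0658 -0.0078  0.0448] w 0.009412351122120853
```

```bash

python3 -m handwheel '[[[0.17,0,1,-0.005],[0,0,1.5,0],[0,0,1,0],[0,0,0,0],[0,0,0,0]]]';python3 go.py 0.431 0.195 0.165 95.3
python3 - <<'E'
from h import *
for n in('wrist','scene'):
    im=imaging.grab_frame(n)[:,:,::-1]; cv2.imwrite(f'pics/f_{n}.png',im)
    if n=='scene': crop(im,150,140,300,270,5,'f_sc.png')
E
```

```text
t: 7.0
tool_pos: [0.4318, 0.1962, 0.1707]
orientation: [[-0.094, 0.996, 0.0], [0.996, 0.094, 0.0], [0.0, 0.0, -1.0]]
ft_force: [-0.3, 0.4, -3.6]
grip_width: 0.0093
t 7.0 pos [0.4318 0.1962 0.1707] ang 95.3748031531738 joints [ 0.0388  0.2523 -0.6771  2.0861  0.2065  0.8676 -0.6634]
delta cm tool [-0.1139 -0.0917  0.5717] spin rad 0.0013055613137565188 F [-0.3205  0.4154 -3.6288] M [ 0.0217 -0.0318  0.0146] w 0.009264669550419352
```

View pics/f_wrist.png

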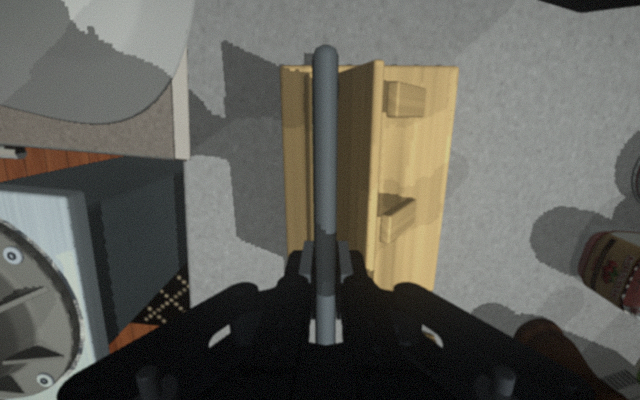

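View pics/f_sc.png

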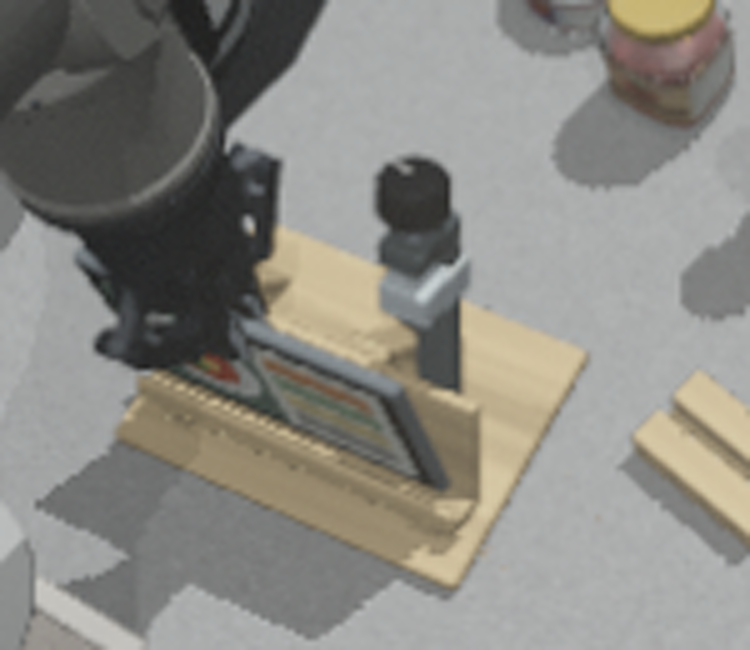

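```bash
python3 - <<'E'
from h import *
im=cv2.imread('pics/f_wrist.png'); crop(im,270,30,470,180,4,'f_c.png')
E
```

```text
(no output)
```

View pics/f_c.png

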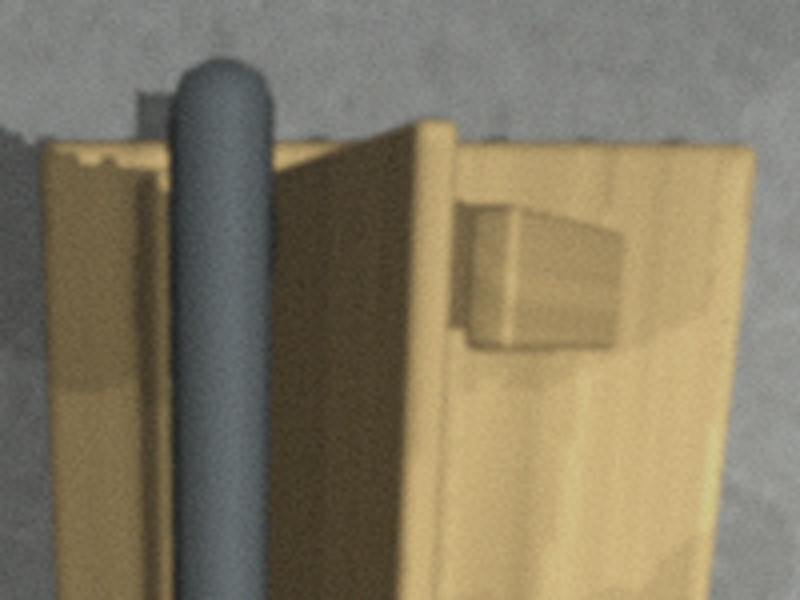

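```bash
python3 - <<'E'
from h import *
s=monitor.get_state();C=cam('wrist',s)
c=lambda p:(270+(p[0]+.5)/4-.5,30+(p[1]+.5)/4-.5)
y=np.radians(5.3); X=np.array([np.cos(y),np.sin(y)]);Y=np.array([-X[1],X[0]]);t=s['tool_pos'][:2]
for n,p,z,e in [('panel end',(416,124),.0985,(25.7,108)),('panel2',(405,420),.0985,(25.7,None)),('baseFL',(43,145),.014,(-82.5+35,118)),('baseBL',(755,149),.014,(117.5,118)),('lipfront',(150,300),.0434,(-18.9,None))]:
    P=onz(C,c(p),z)[:2]-t; print(n,P@X*1000,P@Y*1000,'rest minus tcp:',P@X*1000-e[0], None if e[1] is None else P@Y*1000-e[1])
a=onz(C,c((220,60)),s['tool_pos'][2]+.009)[:2]-t; print('tab end',a@X,a@Y)
print(t)
E
```

```text
panel end 30.78558310623591 106.83834868786586 rest minus tcp: 5.085583106235912 -1.1616513121341399
panel2 30.965382261065542 60.78346676349879 rest minus tcp: 5.265382261065543 None
baseFL -40.56201175552226 116.55895485465771 rest minus tcp: 6.9379882444777365 -1.4410451453422866
baseBL 120.99464850201873 116.4845540571449 rest minus tcp: 3.494648502018734 -1.515445942855095
lipfront -15.125746488093903 81.99844570229034 rest minus tcp: 3.774253511906096 None
tab end -6.324881522741234e-05 0.09863620237815585
[0.432  0.1963]
```

```bash

python3 -m handwheel '[[[-0.07,-0.06,0.5,0],[0,0,0.6,0],[0,0,0.4,0],[0,0,0,0],[0,0,0,0]]]';python3 -m handwheel '[[[0,0,0.1,0],[0,0,0.1,0],[0,0,0,0]]]'
```

```text
t: 7.6
tool_pos: [0.431, 0.1955, 0.1552]
orientation: [[-0.094, 0.996, -0.0], [0.996, 0.094, 0.0], [0.0, -0.0, -1.0]]
ft_force: [0.1, 0.1, -3.1]
grip_width: 0.0091
t: 7.9
tool_pos: [0.4311, 0.1954, 0.1533]
orientation: [[-0.094, 0.996, 0.0], [0.996, 0.094, 0.0], [0.0, 0.0, -1.0]]
ft_force: [-0.4, 0.4, -3.5]
grip_width: 0.0093
```

```bash

python3 -m handwheel '[[[0,0,0.1,0],[0,0,0.05,0],[0,0,0,0]]]';python3 -m handwheel '[[[0,0,0.06,0],[0,0,0,0]]]';python3 -m handwheel '[[[0,0,0.06,0],[0,0,0,0]]]'
```

```text
t: 8.2
tool_pos: [0.4315, 0.1956, 0.1524]
orientation: [[-0.094, 0.996, 0.001], [0.996, 0.094, 0.0], [0.0, 0.001, -1.0]]
ft_force: [-1.0, -1.2, 7.8]
grip_width: 0.0092
t: 8.4
tool_pos: [0.432, 0.1956, 0.1523]
orientation: [[-0.093, 0.996, 0.002], [0.996, 0.093, 0.0], [-0.0, 0.002, -1.0]]
ft_force: [-2.6, -3.6, 17.0]
grip_width: 0.0093
t: 8.6
tool_pos: [0.4323, 0.1956, 0.1522]
orientation: [[-0.093, 0.996, 0.003], [0.996, 0.093, 0.0], [-0.0, 0.003, -1.0]]
ft_force: [-2.7, -5.7, 27.7]
grip_width: 0.0088
```

```bash

python3 -m handwheel '[[[0,0,-0.06,0],[0,0,-0.04,0],[0,0,0,0]]]';python3 -m handwheel '[[[0,0,0,0],[0,0,0,0],[0,0,0,0]]]' 0.2 20; python3 - <<'E'
from h import *
for n in('wrist','scene'):
    im=imaging.grab_frame(n)[:,:,::-1]; cv2.imwrite(f'pics/g_{n}.png',im)
    if n=='scene': crop(im,150,140,300,270,5,'g_sc.png')
E
```

```text
t: 8.9
tool_pos: [0.4316, 0.1955, 0.1523]
orientation: [[-0.094, 0.996, 0.001], [0.996, 0.094, 0.0], [-0.0, 0.001, -1.0]]
ft_force: [-0.9, -2.3, 9.5]
grip_width: 0.0091
t: 9.2
tool_pos: [0.4311, 0.1955, 0.1516]
orientation: [[-0.094, 0.996, 0.0], [0.996, 0.094, 0.0], [0.0, 0.0, -1.0]]
ft_force: [-0.6, -0.1, -0.2]
grip_width: 0.0168
```

View pics/g_wrist.png

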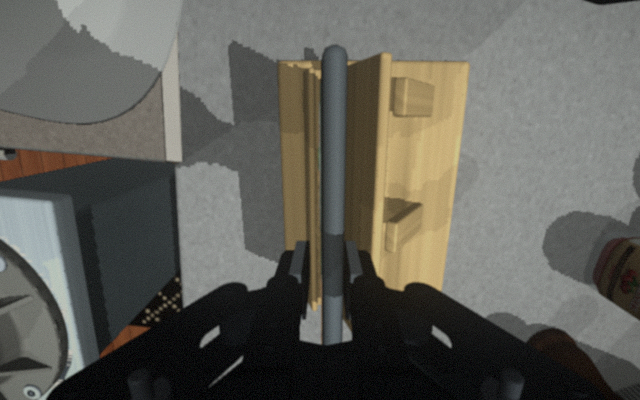

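View pics/g_sc.png

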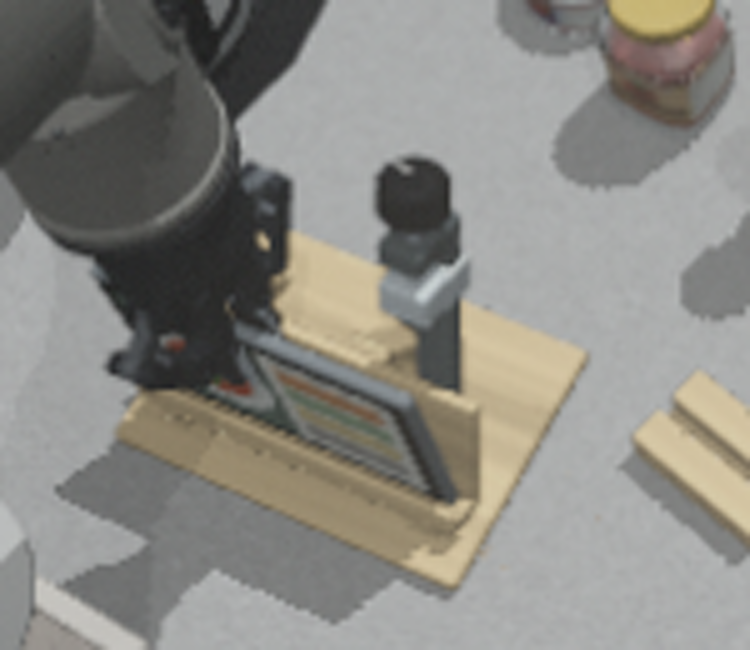

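```bash

python3 -m handwheel '[[[0,0.1,0,0],[0,0.3,0,0],[0,0.5,0.1,0],[0,0.6,0.1,0],[0,0.6,0.1,0],[0,0.6,0.1,0],[0,0.3,0.1,0],[0,0,0,0]]]' 0.32; python3 - <<'E'
from h import *
for n in('wrist','scene'):
    im=imaging.grab_frame(n)[:,:,::-1]; cv2.imwrite(f'pics/i_{n}.png',im)
    if n=='scene': crop(im,150,140,300,270,5,'i_sc.png')
E
```

```text
t: 10.1
tool_pos: [0.4614, 0.1983, 0.1465]
orientation: [[-0.094, 0.996, -0.0], [0.996, 0.094, 0.0], [0.0, -0.0, -1.0]]
ft_force: [0.1, -1.2, 0.9]
grip_width: 0.0274
```

View pics/i_wrist.png

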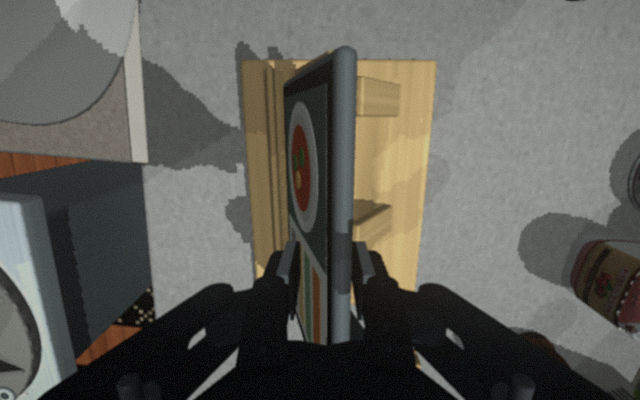

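View pics/i_sc.png

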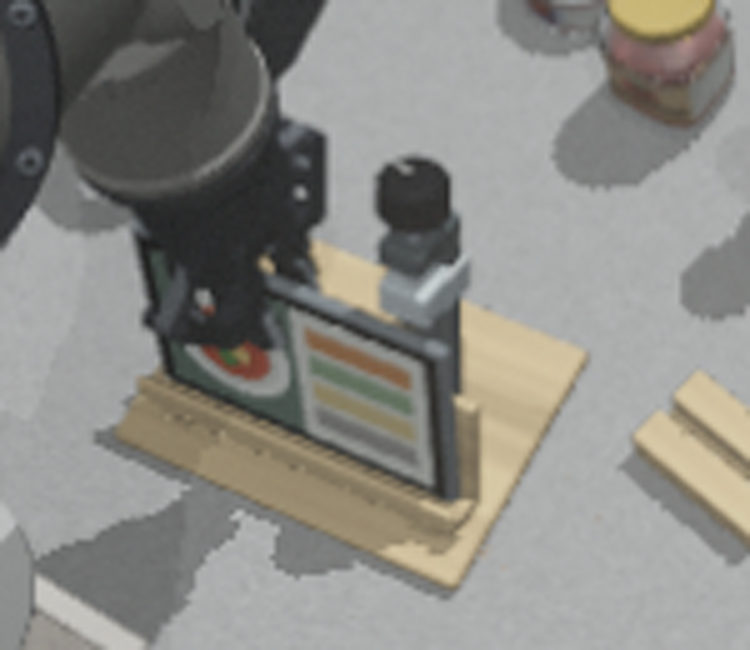

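```bash

python3 -m handwheel '[[[0,0.3,0,0],[0,0.4,0,0],[0,0.4,0,0],[0,0.2,0,0],[0,0,0,0]]]' ;python3 -m handwheel '[[[0,0.15,0,0],[0,0.15,0,0],[0,0,0,0]]]'; python3 - <<'E'
from h import *
for n in('wrist','scene'):
    im=imaging.grab_frame(n)[:,:,::-1]; cv2.imwrite(f'pics/j_{n}.png',im)
    if n=='scene': crop(im,150,140,300,270,5,'j_sc.png')
E
```

```text
t: 10.7
tool_pos: [0.4742, 0.1995, 0.1466]
orientation: [[-0.094, 0.996, -0.0], [0.996, 0.094, 0.0], [0.0, -0.0, -1.0]]
ft_force: [0.7, 0.5, 0.2]
grip_width: 0.0272
t: 11.0
tool_pos: [0.477, 0.1997, 0.1467]
orientation: [[-0.094, 0.996, 0.0], [0.996, 0.094, 0.0], [0.0, 0.0, -1.0]]
ft_force: [0.4, -0.1, 0.3]
grip_width: 0.0271
```

View pics/j_wrist.png

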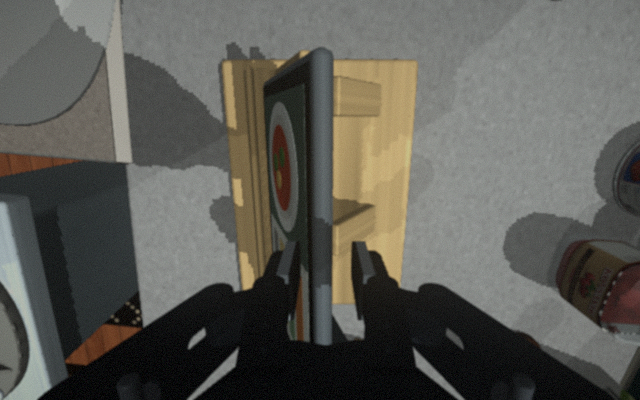

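View pics/j_sc.png

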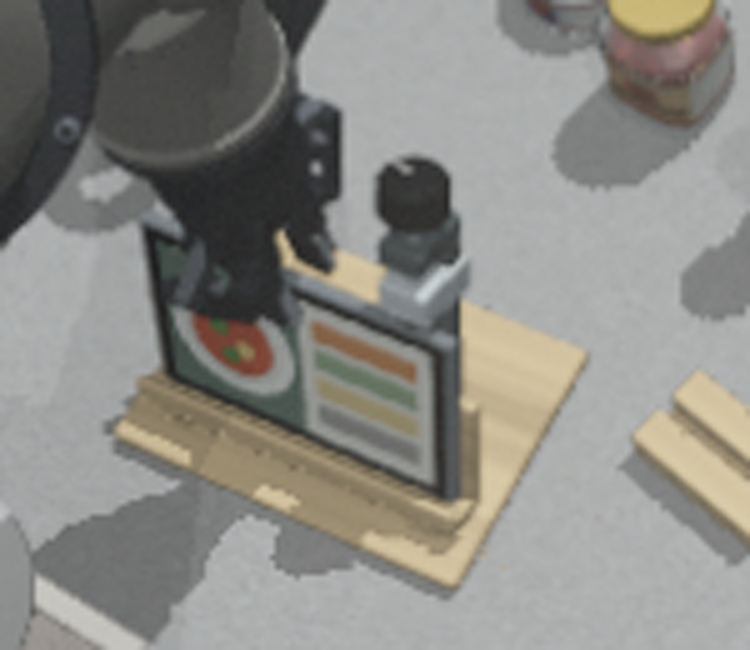

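```bash
python3 - <<'E'
from h import *
im=cv2.imread('pics/j_wrist.png'); crop(im,210,40,430,190,3.6,'j_c.png')
E
```

```text
(no output)
```

View pics/j_c.png

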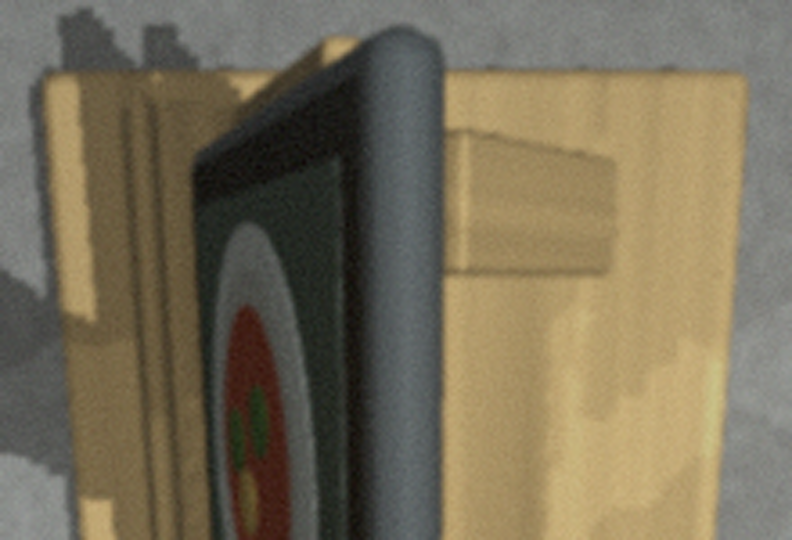

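```bash
python3 - <<'E'
from h import *
s=monitor.get_state();C=cam('wrist',s)
c=lambda p:(210+(p[0]+.5)/3.6-.5,40+(p[1]+.5)/3.6-.5)
y=np.radians(5.3); X=np.array([np.cos(y),np.sin(y)]);Y=np.array([-X[1],X[0]]);t=s['tool_pos'][:2]; r=np.array([.4368,.1953])
for n,p,z,e in [('front top',(368,300),.1536,(35.1,0)),('back top',(443,300),.1502,(44.5,0)),('end',(405,28),.151,(0,100)),('baseFL',(44,72),.014,(-47.5,118)),('baseBL',(748,74),.014,(117.5,118)),('lip f',(140,300),.0434,(-18.9,0)),('panel end',(328,40),.0985,(25.7,108))]:
    P=(onz(C,c(p),z)[:2]-r)*1000; print(n,P@X-e[0],P@Y-e[1])
E
```

```text
front top -0.06279757709710054 70.89381153170989
back top -0.9351424892988547 70.82357386282621
end 39.22720091173338 -0.630311874266539
baseFL 2.3013721118112684 0.6218587117785574
baseBL -1.375205562619314 0.22866107107293487
lip f -0.0852141023497488 68.43487025746539
panel end 1.064093787316203 0.4536053928805046
```

```bash

python3 -m handwheel '[[[0,-0.3,0,0],[0,0,-0.5,0],[0,0,-1.5,0],[0,0,-3,0],[0,0,-4,0],[0,0,-4,0],[0,0,-2,0],[0,0,0,0]]]' ; python3 - <<'E'
from h import *
import pickle
s=monitor.get_state(); pickle.dump(s,open('k.pkl','wb'))
for n in('wrist','scene'):
    im=imaging.grab_frame(n)[:,:,::-1]; cv2.imwrite(f'pics/k_{n}.png',im)
    if n=='scene': crop(im,150,140,300,270,5,'k_sc.png')
E
python3 go.py 0.5148 0.1242 0.30 220
```

```text
t: 11.9
tool_pos: [0.4749, 0.2003, 0.3009]
orientation: [[-0.094, 0.996, 0.006], [0.996, 0.094, 0.002], [0.001, 0.006, -1.0]]
ft_force: [-0.5, 1.0, -0.3]
grip_width: 0.0273
t 12.0 pos [0.4739 0.1995 0.2975] ang 95.38268147193516 joints [ 0.0945  0.171  -0.6863  1.8656  0.1194  1.1447 -0.5401]
delta cm tool [-7.8759  3.369  -0.2444] spin rad -2.1749825133212655 F [-1.1355  0.0478 -0.8507] M [ 0.019  -0.0099  0.022 ] w 0.02716039867110794
```

View pics/k_wrist.png

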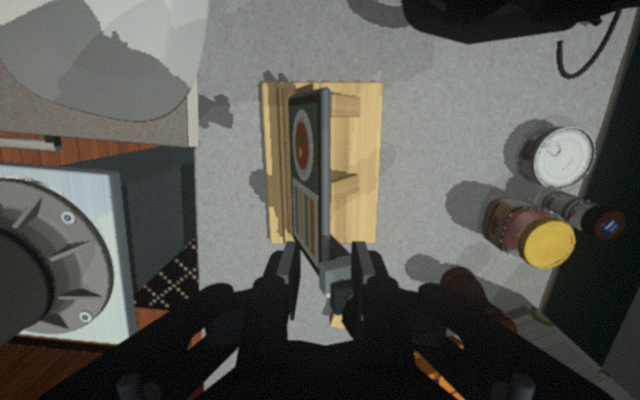

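View pics/k_sc.png

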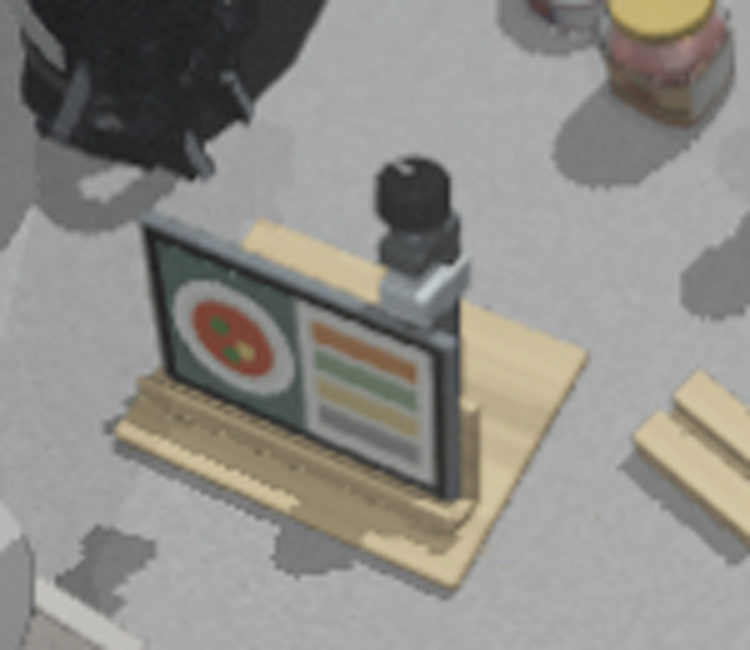

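```bash
python3 - <<'E'
from h import *
S=cam('scene');T=cam('top')
print('mill',onz(S,(311,186),0.0),onz(T,(292,175),.1),'eggs',onz(S,(365,200),.07),'jar',onz(T,(257,160),.11))
E
python3 -m handwheel '[[[-2,0,-0.2,-0.145],[-2.5,0,0,-0.145],[-2.5,0,0,-0.145],[-2.5,0,0,-0.145],[0,0,0,-0.145],[0,0,0,-0.145],[0,0,0,-0.145],[0,0,0,-0.145]]]'
python3 -m handwheel '[[[0,0,0,-0.145],[0,0,0,-0.145],[0,0,0,-0.12],[0,0,0,0]]]' 
python3 go.py 0.55 -0.03 0.22 185.3
```

```text
mill [0.7067 0.0207 0.    ] [0.6957 0.0232 0.1   ] eggs [ 0.7085 -0.1605  0.07  ] jar [0.7443 0.1436 0.11  ]
t: 12.8
tool_pos: [0.5031, 0.1104, 0.2977]
orientation: [[-0.952, 0.306, -0.002], [0.306, 0.952, 0.0], [0.002, -0.001, -1.0]]
ft_force: [-0.5, -0.1, -0.3]
grip_width: 0.0277
t: 13.2
tool_pos: [0.5032, 0.1104, 0.2978]
orientation: [[-0.995, -0.095, -0.002], [-0.095, 0.995, 0.0], [0.002, 0.0, -1.0]]
ft_force: [-0.3, -0.2, -0.7]
grip_width: 0.0271
t 13.2 pos [0.5032 0.1104 0.2978] ang -174.5207218482963 joints [ 0.3787  0.1942 -0.8067  1.8565  0.1519  1.1557  1.1861]
delta cm tool [ -3.3349 -14.4218   7.773 ] spin rad 0.003128994024118925 F [-0.3489 -0.1854 -0.7064] M [ 0.0254 -0.0363 -0.0128] w 0.027119651686845766
```

```bash

python3 -m handwheel '[[[-1,-3.6,0,0],[-1,-3.6,0,0],[-1,-3.6,1,0],[-0.3,-3.6,2.5,0],[0,0,2.5,0],[0,0,1.7,0],[0,0,0,0],[0,0,0,0]]]'
python3 - <<'E'
from h import *
import pickle
s=monitor.get_state(); im=imaging.grab_frame('wrist')[:,:,::-1]; cv2.imwrite('pics/l.png',im);pickle.dump(s,open('l.pkl','wb'))
print(proj(cam('wrist',s),[[.479,.12,.155],[.5148,.1242,.2374]]))
E
```

```text
t: 14.0
tool_pos: [0.5498, -0.0295, 0.2218]
orientation: [[-0.996, -0.091, -0.001], [-0.091, 0.996, 0.0], [0.001, 0.0, -1.0]]
ft_force: [0.2, 0.1, 1.6]
grip_width: 0.0272
[[555.5383 141.4394]
 [675.6692 240.21  ]]
```

View pics/l.png

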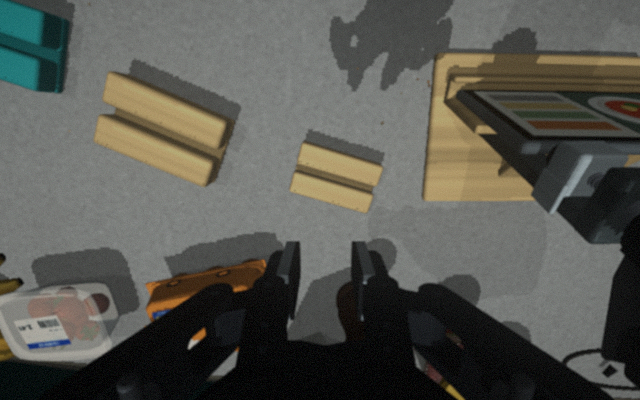

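```bash
python3 - <<'E'
from h import *
im=cv2.imread('pics/l.png'); crop(im,500,70,640,180,5.7,'l_c.png')
im=cv2.convertScaleAbs(im,alpha=1.8,beta=10); crop(im,500,100,640,200,5.7,'l_d.png')
E
```

```text
(no output)
```

View pics/l_d.png

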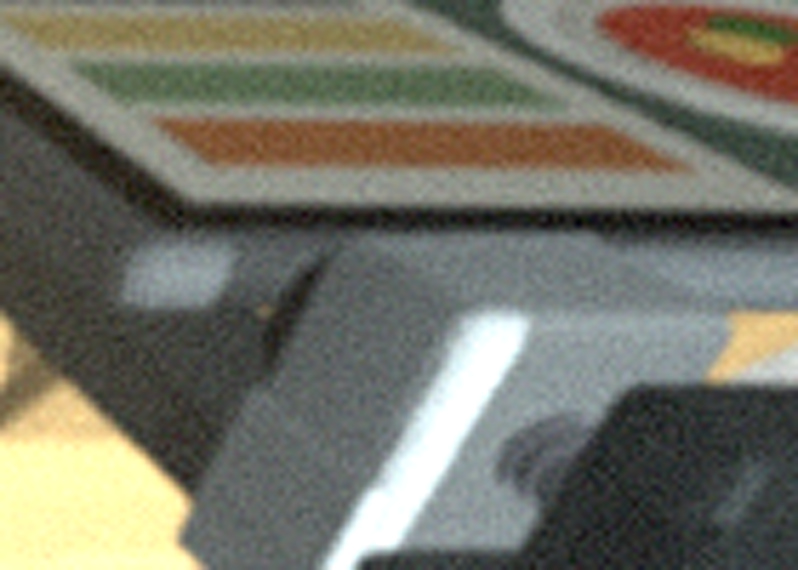

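```bash
cat >> h.py <<'E'
def rest2w(P,r=(.4368,.1953,.028),yaw=5.3):
    y=np.radians(yaw);a=np.radians(20)
    X0=np.array([np.cos(y),np.sin(y),0]);Y=np.array([-np.sin(y),np.cos(y),0]);U=np.array([0,0,1.])
    Z=np.cos(a)*U+np.sin(a)*X0; X=np.cos(a)*X0-np.sin(a)*U
    P=np.atleast_2d(P)/1000.; return np.array(r)+P[:,:1]*X+P[:,1:2]*Y+P[:,2:]*Z
E
python3 - <<'E'
from h import *
import pickle
s=pickle.load(open('l.pkl','rb'));C=cam('wrist',s)
f=lambda q:(q-[500,100])*5.7
th=np.linspace(0,2*np.pi,72,endpoint=False)
for z in (130,134,135,136,137,138,139):
    q=f(proj(C,rest2w(np.c_[-5+11*np.cos(th),-78+11*np.sin(th),0*th+z])))
    i=q[:,0].argmin(); print(z,q[i])
print('tablet top front right/back right',f(proj(C,rest2w([[-10,-100,130],[0,-100,130]]))))
print('jaw right side guess',f(proj(C,rest2w([[-23,-93,140],[-23,-93,145],[-23,-93,150]]))))
E
```

```text
130 [200.5473 307.6819]
134 [219.6248 323.0767]
135 [224.4866 327.0028]
136 [229.3862 330.9607]
137 [234.324  334.9506]
138 [239.3005 338.973 ]
139 [244.3162 343.0283]
tablet top front right/back right [[135.6785 233.7379]
 [103.6609 309.7249]]
jaw right side guess [[293.4419 163.2942]
 [322.2946 181.6874]
 [352.4238 200.9328]]
```

```bash
python3 -m handwheel '[[[0,0,-2,0],[0,0,-3.5,0],[0,0,-3,0],[1,3.2,0,-0.14],[0,0,0,-0.14],[0,0,0,-0.14],[0,0,0,-0.14],[0,0,0,-0.133]]]' 0.75 25
python3 go.py 0.5148 0.1242 0.30 225
```

```text
t: 14.85
tool_pos: [0.5372, 0.0015, 0.308]
orientation: [[-0.703, -0.711, 0.002], [-0.711, 0.703, -0.001], [-0.001, -0.002, -1.0]]
ft_force: [-0.8, 0.5, 0.4]
grip_width: 0.0646
t 14.85 pos [0.5372 0.0015 0.308 ] ang -134.65879646302815 joints [ 0.6046  0.2352 -0.8423  1.7996  0.1895  1.1884  2.0672]
delta cm tool [-7.1463 10.2191  0.7866] spin rad 0.005955125139609423 F [-0.7585  0.4653  0.3778] M [-0.067  -0.0322 -0.0026] w 0.06460474120528001
```

```bash
python3 -m handwheel '[[[-2.4,3.4,0,0],[-2.4,3.4,0,0],[-2.35,3.4,0,0.005],[0,0,0,0],[0,0,0,0]]]' 
python3 go.py 0.5148 0.1242 0.237 225
python3 - <<'E'
from h import *
import pickle
s=monitor.get_state(); im=imaging.grab_frame('wrist')[:,:,::-1]; cv2.imwrite('pics/m.png',im);pickle.dump(s,open('m.pkl','wb'))
C=cam('wrist',s);print(proj(C,rest2w([[-5,-78,235],[13,-78,235],[-23,-78,235],[-5,-60,235],[-5,-96,235]])))
E
```

```text
t: 15.35
tool_pos: [0.5153, 0.125, 0.3078]
orientation: [[-0.709, -0.705, 0.002], [-0.705, 0.709, -0.0], [-0.001, -0.001, -1.0]]
ft_force: [0.7, -0.8, -0.8]
grip_width: 0.0639
t 15.35 pos [0.5153 0.125  0.3078] ang -135.1530722264299 joints [ 0.4256  0.2348 -0.9049  1.8117  0.1993  1.1888  1.8129]
delta cm tool [ 0.0967 -0.0132  7.0755] spin rad -0.0026716143445602654 F [ 0.6933 -0.8021 -0.8377] M [-0.0291  0.0213  0.017 ] w 0.06387069061604773
[[320.785  229.5158]
 [306.021  243.2171]
 [337.0514 214.4128]
 [340.7811 244.8168]
 [300.1171 213.6865]]
```

View pics/m.png

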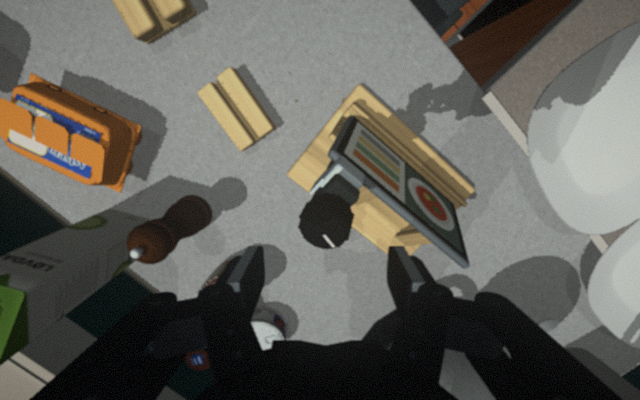

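```bash
python3 - <<'E'
from h import *
im=cv2.imread('pics/m.png');im=cv2.convertScaleAbs(im,alpha=2.5,beta=10); crop(im,285,160,375,265,6,'m_c.png')
E
```

```text
(no output)
```

View pics/m_c.png

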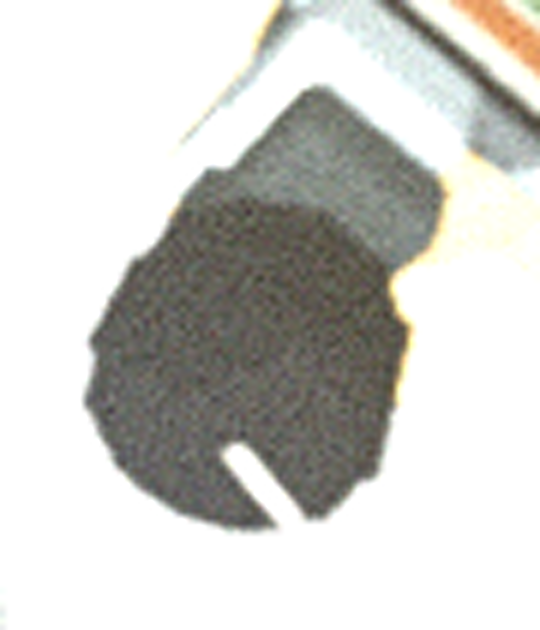

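```bash
python3 -m handwheel '[[[0.1,0,1.5,0],[0,0,2.5,0],[0,0,2,0],[0,0,0.8,0],[0,0,0.25,0],[0,0,0,0],[0,0,0,0]]]' 
python3 go.py 0.5148 0.1242 0.237 225
```

```text
t: 16.1
tool_pos: [0.515, 0.1231, 0.2369]
orientation: [[-0.71, -0.704, 0.001], [-0.704, 0.71, 0.0], [-0.001, -0.001, -1.0]]
ft_force: [0.9, 0.3, -0.4]
grip_width: 0.0641
t 16.1 pos [0.515  0.1231 0.2369] ang -135.26262943397452 joints [ 0.3901  0.3074 -0.8819  1.8994  0.2717  1.0582  1.7479]
delta cm tool [-0.0608  0.0964 -0.0084] spin rad -0.004583748335505003 F [ 0.8565  0.3267 -0.3968] M [-0.0369  0.0764 -0.012 ] w 0.06410311325745792
```

```bash
python3 -m handwheel '[[[-0.1,0.06,0,0],[0,0,0,0],[0,0,0,0],[0,0,0,0],[0,0,0,0]]]' 0.2 25;  python3 -m handwheel '[[[0,0,0,0.05],[0,0,0,0.1],[0,0,0,0.1],[0,0,0,0.12],[0,0,0,0]]]'; python3 go.py 0.5148 0.1242 0.237 225
```

```text
t: 16.6
tool_pos: [0.5148, 0.125, 0.2369]
orientation: [[-0.71, -0.704, 0.0], [-0.704, 0.71, 0.001], [-0.001, 0.0, -1.0]]
ft_force: [-5.5, -0.1, 9.6]
grip_width: 0.0366
t: 17.1
tool_pos: [0.5143, 0.1249, 0.2363]
orientation: [[-0.918, -0.397, -0.001], [-0.397, 0.918, 0.0], [0.0, 0.0, -1.0]]
ft_force: [-3.6, 4.4, -1.4]
grip_width: 0.036
t 17.1 pos [0.5143 0.1249 0.2363] ang -156.62207932078982 joints [ 0.331   0.2906 -0.8109  1.9022  0.2414  1.0494  1.3983]
delta cm tool [-0.0165 -0.0809 -0.0727] spin rad -0.3773764752751611 F [-3.5675  4.4215 -1.4294] M [0.574  0.7546 0.0034] w 0.03599590224410515
```

Gripped on the knob (36 mm wide) and turning with small forces. I'll finish this bite, down to about 145°.

```bash
python3 -m handwheel '[[[0,0,0,0.14],[0,0,0,0.14],[0,0,0,0.14],[0,0,0,0.14],[0,0,0,0.14],[0,0,0,0.14],[0,0,0,0.14],[0,0,0,0.04]]]'; python3 go.py 0.5148 0.1242 0.237 145;  python3 -m handwheel '[[[0,0,0,0],[0,0,0,0],[0,0,0,0]]]' 0.7; python3 -m handwheel '[[[0,0,-2,0],[0,0,-3,0],[0,0,-2,0],[0,0,0,0]]]';  python3 - <<'E'
from h import *
import pickle
s=monitor.get_state(); im=imaging.grab_frame('wrist')[:,:,::-1]; cv2.imwrite('pics/n.png',im);pickle.dump(s,open('n.pkl','wb'))
C=cam('wrist',s);q=proj(C,rest2w([[-5,-78,235],[13,-78,235],[-23,-78,235],[-5,-60,235],[-5,-96,235]]));print(q)
x,y=q[0].astype(int);im=cv2.convertScaleAbs(im,alpha=2.,beta=10); crop(im,x-60,y-60,x+60,y+50,5,'n_c.png');print((q-[x-60,y-60])*5)
E
```

```text
t: 17.9
tool_pos: [0.5141, 0.1254, 0.236]
orientation: [[-0.819, 0.573, -0.001], [0.573, 0.819, 0.0], [0.001, -0.0, -1.0]]
ft_force: [-1.6, 8.7, -4.2]
grip_width: 0.0348
t 17.9 pos [0.5141 0.1254 0.236 ] ang 145.02688075513993 joints [ 0.1882  0.256  -0.6361  1.9096  0.1751  1.0322  0.4377]
delta cm tool [-0.1287 -0.0573 -0.102 ] spin rad 0.00046915768261412765 F [-1.5707  8.7426 -4.1593] M [0.0835 1.2666 0.6108] w 0.034767280282946914
t: 18.2
tool_pos: [0.5151, 0.124, 0.2363]
orientation: [[-0.821, 0.571, 0.0], [0.571, 0.821, -0.0], [-0.0, 0.0, -1.0]]
ft_force: [0.3, -0.8, -0.3]
grip_width: 0.0595
t: 18.6
tool_pos: [0.5161, 0.1244, 0.309]
orientation: [[-0.82, 0.572, 0.004], [0.572, 0.82, 0.001], [-0.003, 0.003, -1.0]]
ft_force: [-0.1, 0.2, -0.8]
grip_width: 0.0598
[[327.5777 229.1964]
 [342.5599 242.6354]
 [311.0817 214.3913]
 [347.8871 213.2225]
 [307.9337 244.6342]]
[[302.8886 300.9818]
 [377.7994 368.1769]
 [220.4085 226.9567]
 [404.4357 221.1124]
 [204.6687 378.1711]]
```

View pics/n_c.png

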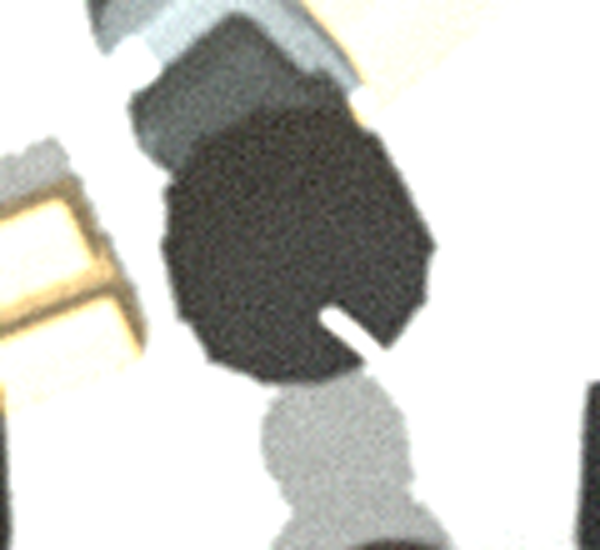

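View pics/n.png

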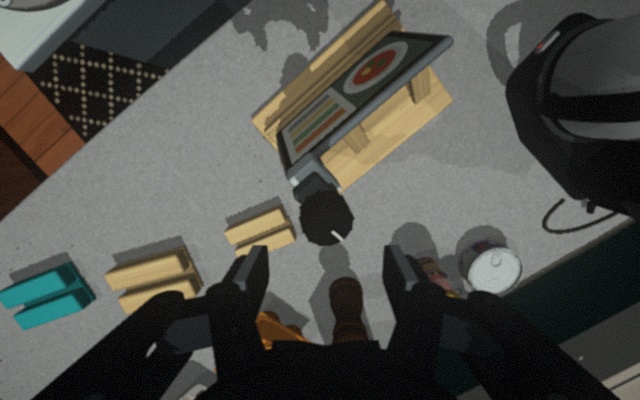

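```bash
python3 -m handwheel '[[[0,0,0,-0.14],[0,0,0,-0.14],[0,0,0,-0.14],[0,0,0,-0.14],[0,0,0,-0.14],[0,0,0,-0.14],[0,0,0,-0.14],[0,0,0,-0.14]]]' >/dev/null; python3 -m handwheel '[[[0,0,0,-0.14],[0,0,0,-0.14],[0,0,0,0],[0,0,0,0]]]'; python3 go.py 0.5153 0.1245 0.237 225
```

```text
t: 19.85
tool_pos: [0.5148, 0.1239, 0.3056]
orientation: [[-0.706, -0.708, -0.001], [-0.708, 0.706, 0.0], [0.001, 0.001, -1.0]]
ft_force: [-0.7, 0.1, 0.1]
grip_width: 0.06
t 19.85 pos [0.5148 0.1239 0.3056] ang -134.92435580971852 joints [ 0.3663  0.2201 -0.8285  1.8174  0.1745  1.1802  1.8404]
delta cm tool [-0.0851  0.0048  6.8594] spin rad 0.0013202401804179136 F [-0.71    0.1046  0.1268] M [ 0.056   0.0482 -0.0177] w 0.05996364767886087
```

```bash
python3 -m handwheel '[[[-0.08,0,1.5,0],[0,0,2.5,0],[0,0,2,0],[0,0,0.8,0],[0,0,0.05,0],[0,0,0,0]]]' ; python3 -m handwheel '[[[0,0,0,0],[0,0,0,0],[0,0,0,0],[0,0,0,0],[0,0,0,0]]]' 0.2 35;  python3 -m handwheel '[[[0,0,0,0.05],[0,0,0,0.12],[0,0,0,0.14],[0,0,0,0.14],[0,0,0,0.14],[0,0,0,0.14],[0,0,0,0.14],[0,0,0,0.14]]]'; python3 -m handwheel '[[[0,0,0,0.14],[0,0,0,0.14],[0,0,0,0.11],[0,0,0,0]]]'; python3 go.py 0.5148 0.1242 0.237 145
```

```text
t: 20.45
tool_pos: [0.5157, 0.125, 0.238]
orientation: [[-0.703, -0.711, 0.0], [-0.711, 0.703, 0.0], [-0.0, -0.0, -1.0]]
ft_force: [0.6, 0.5, 0.4]
grip_width: 0.0597
t: 20.95
tool_pos: [0.5154, 0.1256, 0.2388]
orientation: [[-0.703, -0.711, 0.001], [-0.711, 0.703, 0.001], [-0.001, -0.0, -1.0]]
ft_force: [-6.3, 1.6, 9.8]
grip_width: 0.0362
t: 21.75
tool_pos: [0.515, 0.125, 0.238]
orientation: [[-0.975, 0.222, -0.0], [0.222, 0.975, -0.001], [0.0, -0.001, -1.0]]
ft_force: [-5.0, 4.5, -7.6]
grip_width: 0.0345
t: 22.15
tool_pos: [0.5143, 0.1253, 0.2373]
orientation: [[-0.819, 0.574, -0.002], [0.574, 0.819, -0.0], [0.001, -0.001, -1.0]]
ft_force: [-1.3, 5.0, -9.4]
grip_width: 0.0345
t 22.15 pos [0.5143 0.1253 0.2373] ang 144.9633942843679 joints [ 0.1392  0.2462 -0.5773  1.9096  0.1552  1.0317  0.4546]
delta cm tool [-0.1032 -0.0608  0.0279] spin rad -0.0006388902628290112 F [-1.2563  4.9867 -9.4   ] M [-0.6189  1.3527  0.5344] w 0.03450630825986515
```

```bash
cat > mk.py <<'E'
import sys
from h import *
import pickle
n=sys.argv[1]
s=monitor.get_state(); im=imaging.grab_frame('wrist')[:,:,::-1]; cv2.imwrite(f'pics/{n}.png',im);pickle.dump(s,open(n+'.pkl','wb'))
C=cam('wrist',s);q=proj(C,rest2w([[-5,-78,235],[13,-78,235],[-5,-60,235]]))
x,y=q[0].astype(int);g=im[y-60:y+50,x-60:x+60]
crop(cv2.convertScaleAbs(im,alpha=2.,beta=10),x-60,y-60,x+60,y+50,5,n+'_c.png');print('crop coords c,+x,+y',((q-[x-60,y-60])*5).round())
# white mark: bright pixels surrounded by the knob, near centre
m=(g.min(2)>105).astype(np.uint8)
k,l,st,ce=cv2.connectedComponentsWithStats(m)
o=q[0]-[x-60,y-60]; B=np.c_[q[1]-q[0],q[2]-q[0]]
for i in range(1,k):
    if 8<st[i,4]<120:
        r=ce[i]-o; ab=np.linalg.solve(B,r); print('blob',ce[i]*5,st[i,4],'ang cw from +y',np.degrees(np.arctan2(ab[0],ab[1]))%360,'rad',np.hypot(*ab))
E
python3 -m handwheel '[[[0,0,0,0],[0,0,0,0],[0,0,0,0]]]' 0.7 >/dev/null; python3 -m handwheel '[[[0,0,-2,0],[0,0,-3,0],[0,0,-2,0],[0,0,0,0]]]'; python3 mk.py o
```

```text
t: 22.85
tool_pos: [0.5167, 0.1251, 0.3106]
orientation: [[-0.82, 0.572, 0.005], [0.572, 0.82, 0.001], [-0.003, 0.003, -1.0]]
ft_force: [0.1, 0.7, -0.1]
grip_width: 0.0597
crop coords c,+x,+y [[301. 300.]
 [376. 367.]
 [402. 221.]]
```

View pics/o_c.png

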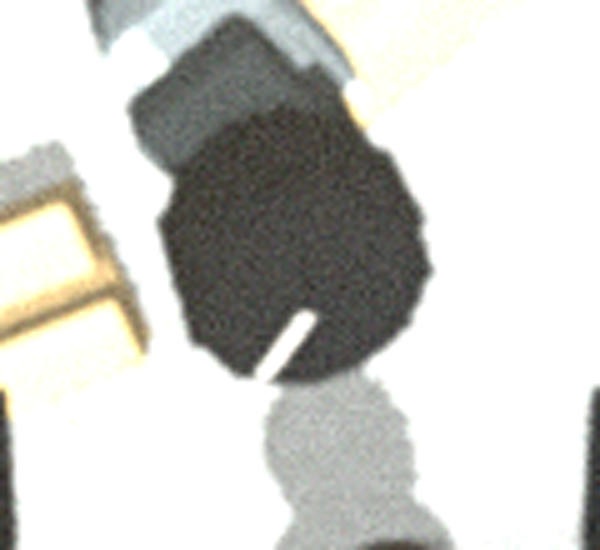

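```bash
python3 -m handwheel '[[[0,0,0,-0.14],[0,0,0,-0.14],[0,0,0,-0.14],[0,0,0,-0.14],[0,0,0,-0.14],[0,0,0,0]]]' 0.3 >/dev/null; python3 go.py 0.55 -0.03 0.30 185.3
```

```text
t 23.5 pos [0.5153 0.1245 0.3069] ang -174.63653545426865 joints [ 0.2305  0.1921 -0.6662  1.8207  0.1279  1.173   1.1878]
delta cm tool [ -2.0152 -15.7051   0.6885] spin rad 0.0011076652812943156 F [0.9158 0.0207 0.2774] M [ 0.0415 -0.048  -0.0112] w 0.02574565568077086
```

```bash
python3 -m handwheel '[[[-0.5,-3.5,0,0],[-0.5,-4,0,0],[-0.5,-4,1,0],[-0.5,-4.2,2.5,0],[0,0,2.5,0],[0,0,2.5,0],[0,0,0,0],[0,0,0,0]]]'
python3 - <<'E'
from h import *
import pickle
s=monitor.get_state(); im=imaging.grab_frame('wrist')[:,:,::-1]; cv2.imwrite('pics/p.png',im);pickle.dump(s,open('p.pkl','wb'))
im=cv2.convertScaleAbs(im,alpha=1.8,beta=10); crop(im,500,100,640,200,5.7,'p_d.png')
E
```

```text
t: 24.3
tool_pos: [0.5496, -0.0295, 0.2229]
orientation: [[-0.996, -0.089, -0.001], [-0.089, 0.996, 0.0], [0.001, 0.0, -1.0]]
ft_force: [0.6, 0.1, 0.4]
grip_width: 0.0258
```

View pics/p_d.png

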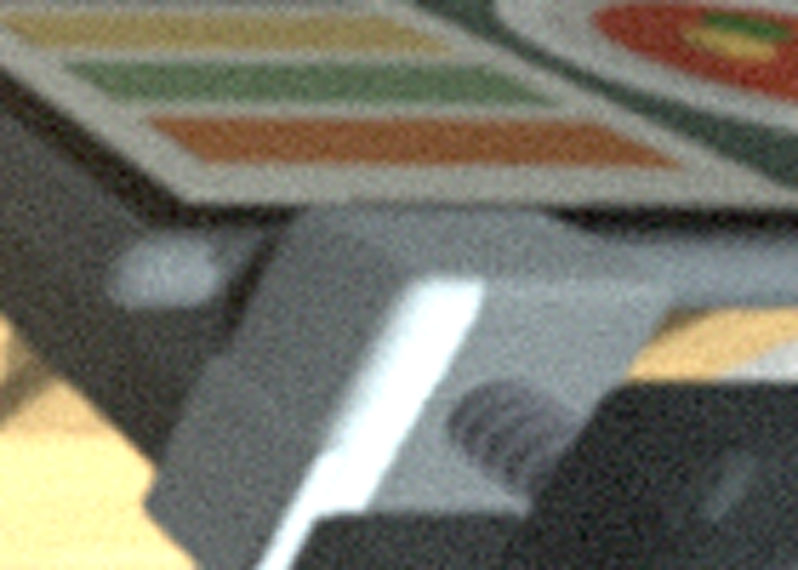

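```bash
python3 -m handwheel '[[[0,0,-2,0],[0,0,-3.5,0],[0,0,-3,0],[1,3.2,0,-0.14],[0,0,0,-0.14],[0,0,0,-0.14],[0,0,0,-0.14],[0,0,0,-0.133]]]' 0.7 35 >/dev/null
python3 go.py 0.5153 0.1245 0.305 225
```

```text
t 25.15 pos [0.5372 0.0016 0.3094] ang -134.78690051074392 joints [ 0.468   0.2029 -0.6748  1.8049  0.1376  1.1786  2.1106]
delta cm tool [-7.178  10.2075  0.4274] spin rad 0.003719287721837882 F [-0.3397 -0.1934 -0.1746] M [ 0.0263  0.0682 -0.0119] w 0.0598067287200302
```

```bash
python3 -m handwheel '[[[-2.4,3.4,0,0],[-2.4,3.4,0,0],[-2.4,3.4,0,0.003],[0,0,0,0],[0,0,0,0]]]' >/dev/null
python3 go.py 0.5153 0.1245 0.238 225
```

```text
t 25.65 pos [0.5158 0.1255 0.309 ] ang -135.16246004292987 joints [ 0.2997  0.2034 -0.7503  1.8148  0.1504  1.1793  1.8556]
delta cm tool [ 0.1154 -0.0252  7.1046] spin rad -0.002835462652057484 F [-0.4585 -0.6403  0.3754] M [-0.0056  0.0051  0.0557] w 0.05979066457017588
```

```bash
python3 -m handwheel '[[[0.05,0,1.5,0],[0,0,2.5,0],[0,0,2,0],[0,0,0.9,0],[0,0,0.15,0],[0,0,0,0]]]' ; python3 -m handwheel '[[[0,0,0,0],[0,0,0,0],[0,0,0,0],[0,0,0,0],[0,0,0,0]]]' 0.2 35;  python3 -m handwheel '[[[0,0,0,0.05],[0,0,0,0.12],[0,0,0,0.14],[0,0,0,0.14],[0,0,0,0.14],[0,0,0,0.14],[0,0,0,0.14],[0,0,0,0.14]]]'; python3 -m handwheel '[[[0,0,0,0.14],[0,0,0,0.14],[0,0,0,0.11],[0,0,0,0]]]'; python3 go.py 0.5148 0.1242 0.237 145;python3 -m handwheel '[[[0,0,0,0],[0,0,0,0],[0,0,0,0]]]' 0.7 >/dev/null; python3 -m handwheel '[[[0,0,-2,0],[0,0,-3,0],[0,0,-2,0],[0,0,0,0]]]'; python3 mk.py q
```

```text
t: 26.25
tool_pos: [0.5157, 0.1236, 0.2375]
orientation: [[-0.711, -0.704, 0.0], [-0.704, 0.711, 0.0], [-0.0, -0.0, -1.0]]
ft_force: [-0.2, -0.7, -0.6]
grip_width: 0.0597
t: 26.75
tool_pos: [0.515, 0.1252, 0.2384]
orientation: [[-0.71, -0.705, 0.0], [-0.705, 0.71, 0.001], [-0.001, 0.001, -1.0]]
ft_force: [-8.9, 3.7, 13.2]
grip_width: 0.0361
t: 27.55
tool_pos: [0.5144, 0.1251, 0.2373]
orientation: [[-0.973, 0.23, -0.001], [0.23, 0.973, 0.0], [0.001, 0.0, -1.0]]
ft_force: [-1.5, 9.0, 6.5]
grip_width: 0.0349
t: 27.95
tool_pos: [0.5144, 0.1253, 0.2373]
orientation: [[-0.813, 0.582, -0.001], [0.582, 0.813, 0.001], [0.001, -0.0, -1.0]]
ft_force: [-2.4, 9.0, -5.4]
grip_width: 0.0348
t 27.95 pos [0.5144 0.1253 0.2373] ang 144.42605845022217 joints [ 0.0874  0.2372 -0.5153  1.9129  0.1344  1.0263  0.464 ]
delta cm tool [-0.0991 -0.0681  0.026 ] spin rad -0.01001716975762203 F [-2.3832  9.0172 -5.3568] M [0.5045 1.489  0.4338] w 0.034768517048195856
t: 28.65
tool_pos: [0.5166, 0.1241, 0.3101]
orientation: [[-0.814, 0.58, 0.004], [0.58, 0.814, 0.001], [-0.003, 0.003, -1.0]]
ft_force: [0.5, -1.6, 0.1]
grip_width: 0.06
crop coords c,+x,+y [[302. 304.]
 [378. 370.]
 [402. 223.]]
blob [260.0893 299.0179] 56 ang cw from +y 237.575640802692 rad 0.35960150045599004
```

View pics/q_c.png

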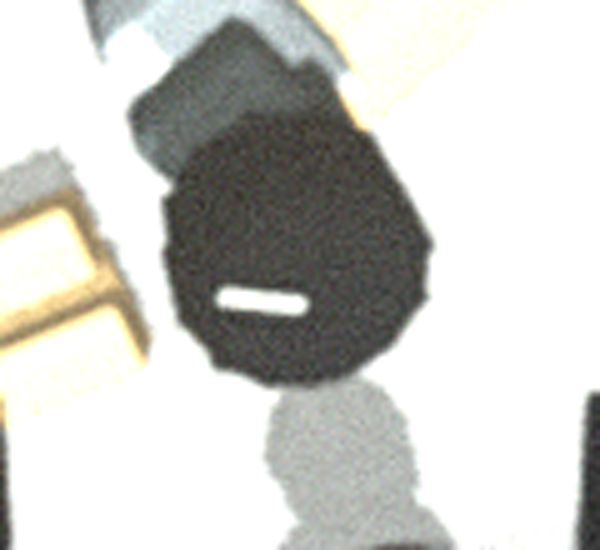

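```bash
python3 -m handwheel '[[[0,0,0,-0.14],[0,0,0,-0.14],[0,0,0,-0.14],[0,0,0,-0.14],[0,0,0,-0.14],[0,0,0,-0.14],[0,0,0,-0.14],[0,0,0,-0.03]]]' >/dev/null; python3 -m handwheel '[[[0,0,0,0],[0,0,0,0]]]' >/dev/null; python3 go.py 0.5153 0.1245 0.238 203
```

```text
t 29.7 pos [0.5153 0.1237 0.3069] ang -157.79071574405276 joints [ 0.2019  0.1865 -0.631   1.8229  0.1189  1.1704  1.4912]
delta cm tool [-0.0277  0.0702  6.8868] spin rad -0.013800593181076463 F [-0.0007 -0.1354  0.4295] M [ 0.0541 -0.0116 -0.0045] w 0.05988679422623005
```

```bash
python3 -m handwheel '[[[0,0.07,1.5,0],[0,0,2.5,0],[0,0,2,0],[0,0,0.8,0],[0,0,0.1,0],[0,0,0,0]]]' ; python3 -m handwheel '[[[0,0,0,0],[0,0,0,0],[0,0,0,0],[0,0,0,0],[0,0,0,0]]]' 0.2 35;  python3 -m handwheel '[[[0,0,0,0.05],[0,0,0,0.12],[0,0,0,0.14],[0,0,0,0.14],[0,0,0,0.1],[0,0,0,0.06],[0,0,0,0]]]'; python3 go.py 0.5148 0.1242 0.237 168;python3 -m handwheel '[[[0,0,0,0],[0,0,0,0],[0,0,0,0]]]' 0.7 >/dev/null; python3 -m handwheel '[[[0,0,-2,0],[0,0,-3,0],[0,0,-2,0],[0,0,0,0]]]'; python3 mk.py r
```

```text
t: 30.3
tool_pos: [0.5153, 0.1248, 0.2385]
orientation: [[-0.925, -0.381, 0.0], [-0.381, 0.925, 0.0], [-0.0, 0.0, -1.0]]
ft_force: [-0.1, 0.2, 0.5]
grip_width: 0.0597
t: 30.8
tool_pos: [0.5153, 0.1255, 0.2394]
orientation: [[-0.924, -0.381, 0.001], [-0.381, 0.924, 0.001], [-0.002, 0.001, -1.0]]
ft_force: [-4.2, 4.4, 8.1]
grip_width: 0.0348
t: 31.5
tool_pos: [0.5143, 0.1251, 0.2381]
orientation: [[-0.976, 0.218, -0.001], [0.218, 0.976, -0.0], [0.001, -0.0, -1.0]]
ft_force: [-3.0, 5.0, -6.3]
grip_width: 0.0342
t 31.5 pos [0.5143 0.1251 0.2381] ang 167.4100437237165 joints [ 0.1015  0.2383 -0.532   1.9115  0.1399  1.0291  0.8604]
delta cm tool [-0.0668 -0.0812  0.1109] spin rad -0.010296679463952194 F [-2.9765  4.9797 -6.2975] M [-0.3954  0.7191  0.4478] w 0.03423484814239128
t: 32.2
tool_pos: [0.5163, 0.1249, 0.3111]
orientation: [[-0.976, 0.218, 0.004], [0.218, 0.976, 0.001], [-0.004, 0.002, -1.0]]
ft_force: [-0.8, 0.6, -0.3]
grip_width: 0.0597
crop coords c,+x,+y [[302. 302.]
 [337. 388.]
 [425. 264.]]
blob [  0.  142.5] 12 ang cw from +y 236.52625625944074 rad 3.0821619945904284
blob [294.3137 266.7647] 51 ang cw from +y 277.5727093143457 rad 0.3841016275765138
```

View pics/r_c.png

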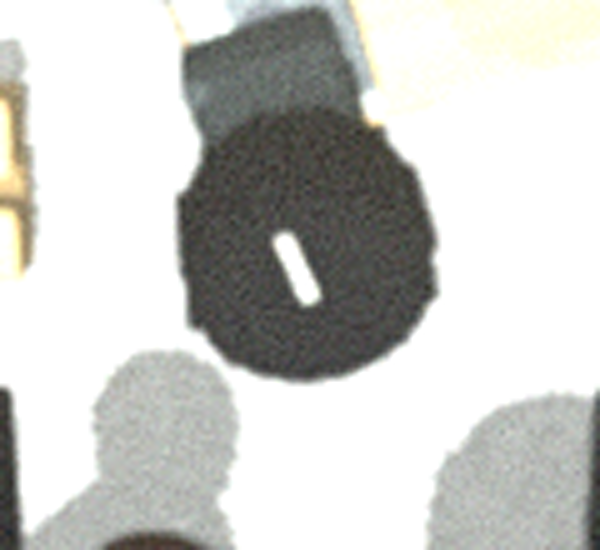

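```bash
python3 -m handwheel '[[[0,0,0,-0.14],[0,0,0,-0.14],[0,0,0,-0.03],[-0.5,-3.5,0,0],[-0.5,-4,0,0],[-0.5,-4,0,0],[-0.5,-4,0,0],[0,0,0,0]]]' >/dev/null; python3 go.py 0.5496 -0.0295 0.2229 185.1;
```

```text
t 33.05 pos [ 0.5495 -0.034   0.3072] ang -175.37959961248018 joints [ 0.3424  0.203  -0.4591  1.7878  0.0983  1.1744  1.5047]
delta cm tool [-0.0578  0.4552  8.4259] spin rad -0.008370592329066893 F [ 1.5749  0.8428 -0.5193] M [ 0.0445  0.0024 -0.0045] w 0.059822700468338645
```

```bash
python3 -m handwheel '[[[0,0.45,2,0],[0,0,3,0],[0,0,3.4,0],[0,0,0,0],[0,0,0,0]]]'
python3 - <<'E'
from h import *
im=imaging.grab_frame('wrist')[:,:,::-1]; cv2.imwrite('pics/s.png',im)
im=cv2.convertScaleAbs(im,alpha=1.8,beta=10); crop(im,500,100,640,200,5.7,'s_d.png')
im=imaging.grab_frame('scene')[:,:,::-1]; cv2.imwrite('pics/s_scene.png',im);crop(im,150,140,300,270,5,'s_sc.png')
E
```

```text
t: 33.55
tool_pos: [0.5486, -0.0232, 0.2244]
orientation: [[-0.996, -0.09, -0.001], [-0.09, 0.996, 0.0], [0.001, 0.0, -1.0]]
ft_force: [0.1, -0.9, 1.8]
grip_width: 0.06
```

View pics/s_d.png

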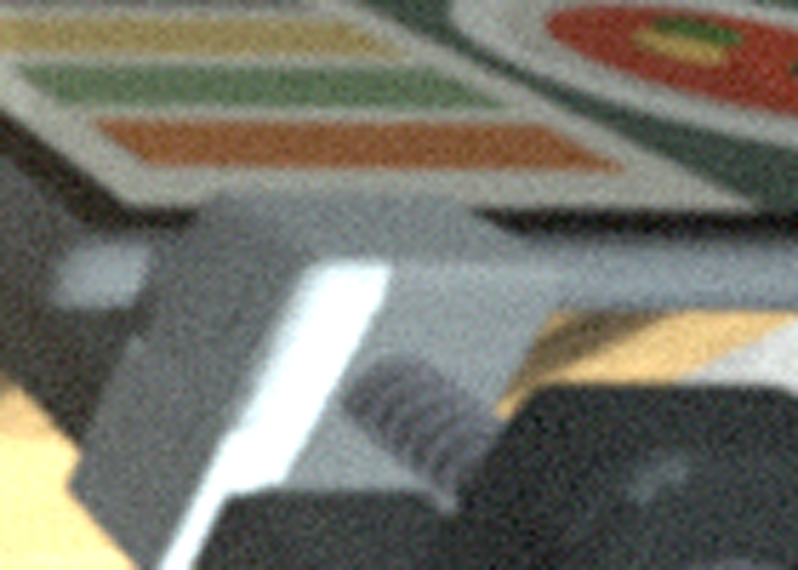

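View pics/s_sc.png

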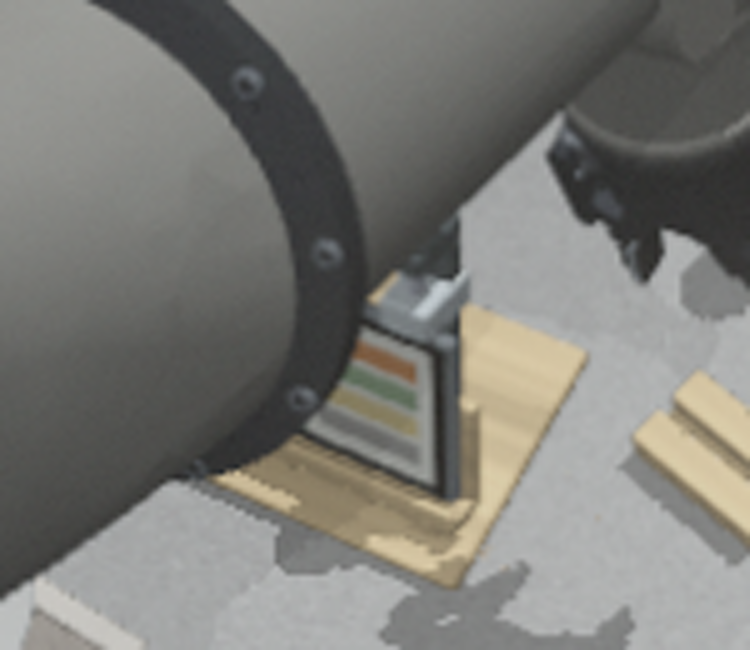

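View pics/s_scene.png

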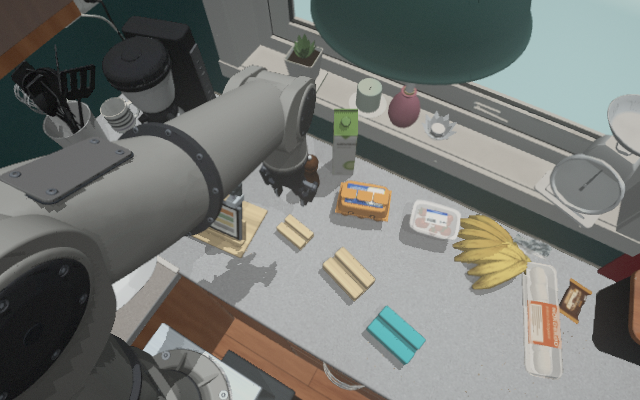

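```bash
python3 -m handwheel '[[[0,0,-2,0],[0,0,-4,0],[0,-3,-3,0],[0,-4.5,0,0],[0,-4.5,0,0],[0,-4.5,0,0],[0,-3,0,0],[0,0,0,0]]]'
python3 - <<'E'
from h import *
im=imaging.grab_frame('scene')[:,:,::-1]; cv2.imwrite('pics/t_scene.png',im);crop(im,150,140,300,270,5,'t_sc.png')
im=imaging.grab_frame('top')[:,:,::-1]; crop(im,190,130,410,290,3.5,'t_top.png')
E
```

```text
t: 34.45
tool_pos: [0.5662, -0.2228, 0.3155]
orientation: [[-0.996, -0.084, 0.001], [-0.084, 0.996, -0.002], [-0.001, -0.002, -1.0]]
ft_force: [-0.2, -0.2, 1.0]
grip_width: 0.0599
```

View pics/t_sc.png

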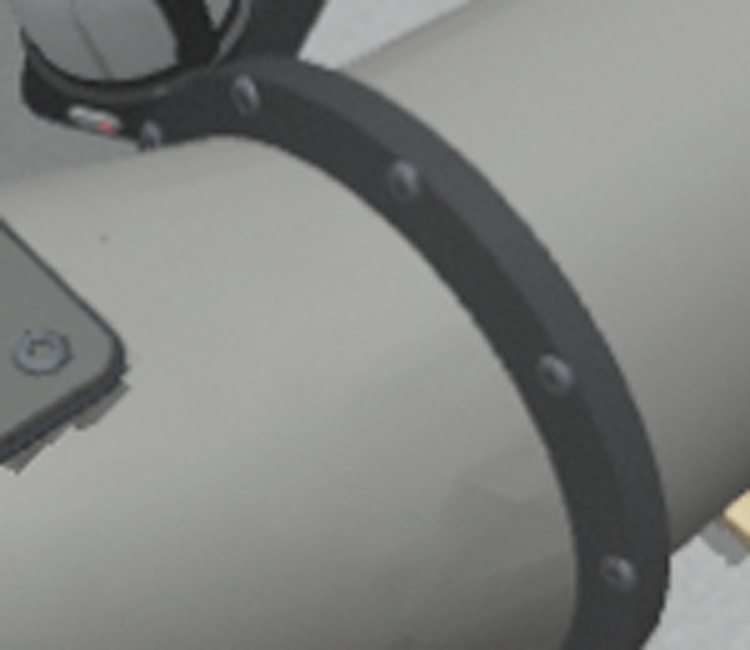

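View pics/t_top.png

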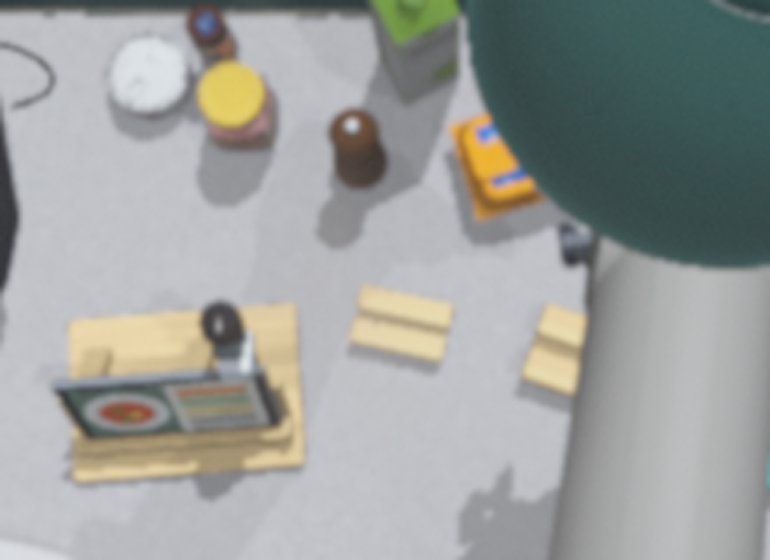

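The top view shows the tablet leaning on the backrest, with its screen to the cook and the jaw on its top edge at about (240,370) in the crop. The mill, jar and egg box are in their places. The arm is clear of everything, so I'm handing in.

```bash
python3 -c "
from plant import workorder
print(workorder.hand_in())"
```

```text
the job is handed in; nothing more can be done
None
```

The tablet is in the stand with its screen to the cook, leaned back on the backrest and clamped. I handed the job in at about 34.6 s; no verdict was reported.

**Placing:** I lifted the tablet out of the larger pale dock and lowered it upright into the ledge channel. While feeling for contact I pressed it down with about 28 N for a moment, then backed off. I then opened the fingers slightly and let it lean back against the rear finger until it rested on the backrest. I measured its top edge within about 1 mm of where a seated tablet's should be, and its centre about 1 mm off the middle.

**Clamping:** After letting go, I turned the knob clockwise in four bites, about 259° in all by its white mark.
- **Amount:** That is about 11.5 mm of travel. I estimate 7.5 mm of it closed the gap and 4 mm was the snug quarter turn.
- **Uncertainty:** I did not feel the moment of touch. The gap figure assumes the mark points at the cook when the knob is at 0. The side views of the pad agreed roughly, reading about 0.5–1 mm larger.

**Last checks:**
- The top view shows the tablet seated under the jaw and the arm clear of everything.
- The pepper mill, jam jar and what the lamp leaves visible of the egg box look unmoved by eye.
- The scene camera was blocked by the arm in the last picture, so it confirmed nothing at the end.

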